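# Load the battery-pack test jig and hook up its spring

### The job

Slide the contact bar of the test jig (the one with the red grip) fully open and put every battery pack from the bench into the jig, one to a pocket, upright as they stand now and with their brass contacts towards the bar. Then use the spring puller to stretch the jig's spring and hook its ring down over the anchor post, under the post's head, so that the bar is pulled up tight against the packs; keep the fingers off the spring. Finally hang the puller back in its stand and press the green start button; leave the mouse, the circuit board and the probe alone.

Things in the scene. Friction and masses are not known exactly. Their poses are not given: they have to be found in the camera images.
- jig: battery test jig fixed to the bench: dark plate 12 mm thick covering jig x -117..145, y -139..161 mm, four pockets side by side. Origin on the bench under the plate; +x = the way the contact bar closes and the spring is pulled, z up. Pockets: 32 mm wide (y), between blue ribs 12 mm high, 18 mm wide; blue back stop, 20 mm high, face at x = 45 mm; open towards -x up to the contact bar
- pocket1 (a point): pocket 1 of 4, counted from jig -y to +y, 50 mm apart: the point on its floor (12 mm above the bench) where the origin of a pack lies when it is pressed against the back stop; axes as the jig. The pack lies along jig x with its contacts to -x
- pocket2 (a point): pocket 2 of 4, counted from jig -y to +y, 50 mm apart: the point on its floor (12 mm above the bench) where the origin of a pack lies when it is pressed against the back stop; axes as the jig. The pack lies along jig x with its contacts to -x
- pocket3 (a point): pocket 3 of 4, counted from jig -y to +y, 50 mm apart: the point on its floor (12 mm above the bench) where the origin of a pack lies when it is pressed against the back stop; axes as the jig. The pack lies along jig x with its contacts to -x
- pocket4 (a point): pocket 4 of 4, counted from jig -y to +y, 50 mm apart: the point on its floor (12 mm above the bench) where the origin of a pack lies when it is pressed against the back stop; axes as the jig. The pack lies along jig x with its contacts to -x
- contact_bar (a joint): sliding contact bar (aluminium, across the open end of the pockets, top 46 mm above the bench), in m: 0 fully open, at most 0.046, growing as it slides to jig +x; its face is at jig x = -66 mm + value. Packs stop it at about 0.031. Friction about 1.5 N; it stays where it is left
- bar_grip (a point): middle of the top face of the red grip tab on the contact bar, 82 mm above the bench: the tab is 12 mm thick along jig x, 30 mm wide, and stands 36 mm above the bar; axes as the jig. It moves with the bar
- start_top (a point): middle of the top of the green start button (28 mm across) on the jig plate, pressed straight down
- start (a joint): travel of the start button in m, 0 when up, 0.006 fully down, which takes about 5 N; it springs back
- spring: extension spring with its ring, pivoted on a lug of the contact bar that moves with it: origin on the lug's pin, 4 mm in front of the bar's face, on the jig line y = 120 mm, 47 mm above the bench; x along the spring to the ring, z up. It swings sideways (0.3 rad to +y, 0.06 to -y) and can be lifted up to 0.35 rad; it drops back level by its weight. Coil 19 mm thick
- ring_bar (a point): middle of the outer cross bar of the rectangular wire ring at the spring's free end (wire 5 mm thick; inside of the ring 52 mm wide, 40 mm long). x points outward from the coil, y along the bar, z up; the inside of the ring lies to -x of this point. Level, the wire's centre is 47 mm above the bench. Unstretched, the bar is 127 mm from the lug's pin
- ring (a joint): stretch of the spring in m: 0 unstretched, at most 0.075; pull = 1.6 N + 200 N/m x stretch, about 9 N when hooked (about 0.035). A pull on the ring first drags the contact bar shut, then stretches the spring
- post (a point): anchor post, brass, on the jig plate in line with the spring: shaft 9 mm thick, round head 14 mm across, its underside 4.5 mm and its top 8.5 mm above this point, which lies on the post's axis at the level ring's height; axes as the jig. Hooked: the ring lies level round the shaft below the head, its outer bar bearing on the shaft's +x side, the bar's middle about 7 mm to +x of this point
- puller: spring puller, 0.16 kg: orange handle 20 mm thick (x), 26 mm wide (y), above a guard disc 48 mm across; below it a shank 6 mm thick with an L foot (6 mm thick) reaching to x = +14 mm. Origin: shank axis at the foot's axis, z up; guard from z = 45 to 49 mm, handle from 49 to 99 mm. Best held across the 20 mm (along x) close above the guard, so the pull bears on the finger pads
- stand_slot (a point): fixed blue stand of the puller, 100 x 80 x 68 mm: point in the slot at the level of its top face; x along the slot, z up. The slot is 24 mm wide (y), from x = -16 to +26 mm, free below for 60 mm. The puller hangs in it by its guard, upright, shank at this point, foot to +x, its origin then 45 mm below this point
- pack1: battery pack (some starts have fewer packs): dark grey hard case 80 mm long, 26 mm wide, 34 mm high, about 0.14 kg, a yellow cap with two brass contact strips at one end. Origin: centre of its underside; z up, x along its length, contact end at x = -40 mm. Best taken from above across the 26 mm, by its upper half
- pack2: battery pack (some starts have fewer packs): dark grey hard case 80 mm long, 26 mm wide, 34 mm high, about 0.14 kg, a yellow cap with two brass contact strips at one end. Origin: centre of its underside; z up, x along its length, contact end at x = -40 mm. Best taken from above across the 26 mm, by its upper half
- pack3: battery pack (some starts have fewer packs): dark grey hard case 80 mm long, 26 mm wide, 34 mm high, about 0.14 kg, a yellow cap with two brass contact strips at one end. Origin: centre of its underside; z up, x along its length, contact end at x = -40 mm. Best taken from above across the 26 mm, by its upper half
- pack4: battery pack (some starts have fewer packs): dark grey hard case 80 mm long, 26 mm wide, 34 mm high, about 0.14 kg, a yellow cap with two brass contact strips at one end. Origin: centre of its underside; z up, x along its length, contact end at x = -40 mm. Best taken from above across the 26 mm, by its upper half
- mouse: black computer mouse 106 x 62 x 35 mm, bystander; origin centre of its underside
- board: blue circuit board 74 x 56 mm, 12 mm high, bystander; origin centre of its underside
- probe: grey oscilloscope probe 137 mm long, 16 mm thick, lying, bystander; origin on the bench under its middle, x along it to the tip
There are look-alikes about, which are no part of the job. Leave any orange look-alike of the pack2 alone. Leave any blue look-alike of the puller alone.

How it is judged:
By the outcome, as a careful person would: the job done as asked, in the order asked, and still so for the second after the job is handed in, with the robot touching nothing.
Of pack1, pack2, pack3, pack4 only 2 to 4 are there at a start; the rules pass over those that are not, and their reading is None.
At some moment in a run one of pack1, pack2, pack3, pack4 may be knocked a few centimetres aside while the robot is not near it.
It also fails if it takes over 210 s, if anything falls off the work surface, if the arm or the gripper's body presses on something with over 40 N, if the wrist force passes 120 N, or if a joint passes its speed limit or range.

### The arm

A 6-joint arm with a two-finger parallel gripper is mounted at the origin on the work surface. World frame = base frame: x ahead of the robot, y to its left, z up, the work surface at z = 0. Lengths are in m, angles in rad, forces in N, time in s.
With the tool pointing down it reaches from about 0.35 to 0.775 m from the base axis. Payload 5.5 kg.
Tool frame: the origin (TCP) lies midway between the tips of the shut fingers; the grasp point (between the pads) lies grasp_offset behind it (grasp_offset is the distance from the TCP to the grasp point, in m); z points along the fingers, y is the line along which they close (so a half turn about z gives the same grasp; the last joint's range is limited). The gripper opens to 85 mm and grips with 20 to 120 N. Pads are 22 mm wide; open, the fingers measure 114 mm over their backs; the gripper's body (76 mm by 85 mm) begins 54 mm behind the grasp point. The pads swing forward as they close: fully open they stand 13 mm farther back than shut.
Start: joints at [-1.27, 0.313, 0.046, 1.304, 0, 1.431], TCP at [0.245, -0.52, 0.231] pointing down, gripper open.
Joint ranges: [-2.76, 2.76], [-0.86, 1.69], [-1.03, 1.26], [-2.2, 2.34], [-1.47, 1.5], [-3.14, 3.14]. Speed limits (rad/s): [2.57, 2.57, 3.14, 3.14, 3.14, 3.14].

### API

Orientations are given as a unit quaternion [w, x, y, z].
In Python, from workcell import * gives the robot as it stands.
- The arm moves only by the tool step_arm, never from a script. Its argument "deltas" is a list of rows, each a list of 7 numbers: the shift along the world's x, y, z in mm, then the turn, a rotation vector about the world's x, y, z in degrees, then the gripper's target within -1 to 1 (fully open at 1, half-way at 0, shut at -1). A call has 1 to 5 rows; each row shifts and turns the commanded pose from where the row before left it; what a row does not reach is not made up. A row lasts 1/10 s, in which the tool goes at most 50 mm and 8.59 degrees, less where a joint would pass 70% of its speed; a pose out of reach is approached as far as the arm can. A call is refused whole if a number of a shift passes 50 or a number of a turn 8.59, either way. A call with a gripper value outside its range is refused whole. The fingers move at their own pace and stop on an object; "newtons" is the grip in N (left out, the last holds). Time passes only in rows, so rows that do not move let the fingers close. It gives the time, the measured TCP pose, the force, the opening and the grip force at its end, in the units of the state.
- get_state(): the state, without advancing time (a new reading comes with each control period).
- read_camera(name): name is "side" or "top" or "wrist"; returns a dict with "image" (400x640x3 uint8, red, green, blue), "z_map" (400x640 float32, m along the optical axis (not along the pixel's ray), 0 where there is no reading), "K" (3x3 intrinsics, pixels), "world_from_camera" (4x4, takes a point from camera to world coordinates). Camera axes: x right, y down, z forward; pixel columns grow to the right and rows downward; lengths in m; the calibration is good to about 2 mm. A picture is of the moment at which its call begins.
- hand_in(): hands the job in; it is judged then, once.
The state is a dict: "clock": time; "joint_pos": joint angles; "qvel": joint speeds; "tau": joint torques, N m; "tcp_pos": TCP position; "orientation": TCP orientation; "wrist_force": force on the tool from outside, world axes, zero at the start; "ft_torque": the same for the moment, N m; "finger_gap": finger opening in m; "grip_force": force on a finger pad.
Only numpy, scipy, OpenCV 4.12 (cv2) and the standard library are available. Lean on these libraries where they do the work, as an engineer would, in place of code of your own. Each camera call takes 0.05 s, during which the arm holds its last target. There are 200 camera calls.

## Working session

There is one attempt and no reset: what is moved stays moved. The work goes in short steps, Python scripts to look and compute and a tool call to move; the robot and the scene stay as the last step left them, time stands still between calls to the robot, and variables do not carry over. Pictures are saved under pics/ and viewed, at most 14 in all, crops included, and the job is handed in when it is done.

Besides the shell and the picture viewer there is one more tool, called after ">>>" as name(argument=value, ...), one argument or row to a line, values as JSON. step_arm: Moves the arm, as the interface text tells. Its arguments: {"type":"object","properties":{"deltas":{"type":"array","items":{"type":"array","items":{"type":"number"}}},"newtons":{"type":"number"}},"required":["deltas"]}

```bash
mkdir -p pics; ls; python3 - <<'E'
from workcell import *
import cv2,pickle
s=get_state();print({k:s[k] for k in('clock','tcp_pos','orientation','finger_gap')}, globals().get('grasp_offset'))
for n in('top','side'):
    c=read_camera(n);pickle.dump(c,open(n+'.pkl','wb'));cv2.imwrite(f'pics/{n}0.png',c['image'][:,:,::-1]);print(n,c['K'].round(1).tolist(),c['world_from_camera'].round(3).tolist())
E
```

```text
pics
{'clock': 0.0, 'tcp_pos': array([ 0.24519018, -0.51952926,  0.23039342]), 'orientation': array([-9.35812217e-04,  9.75808936e-01,  2.18623056e-01, -6.82359857e-05]), 'finger_gap': 0.08533460979568805} 0.0187
top [[392.1, 0.0, 316.5], [0.0, 392.1, 196.2], [0.0, 0.0, 1.0]] [[-0.016, -0.983, 0.181, 0.353], [-1.0, 0.014, -0.013, 0.001], [0.01, -0.181, -0.983, 1.163], [0.0, 0.0, 0.0, 1.0]]
side [[361.3, 0.0, 316.8], [0.0, 361.3, 197.6], [0.0, 0.0, 1.0]] [[-0.986, -0.111, 0.127, 0.41], [-0.168, 0.556, -0.814, 0.815], [0.019, -0.824, -0.566, 0.626], [0.0, 0.0, 0.0, 1.0]]
```

View pics/top0.png

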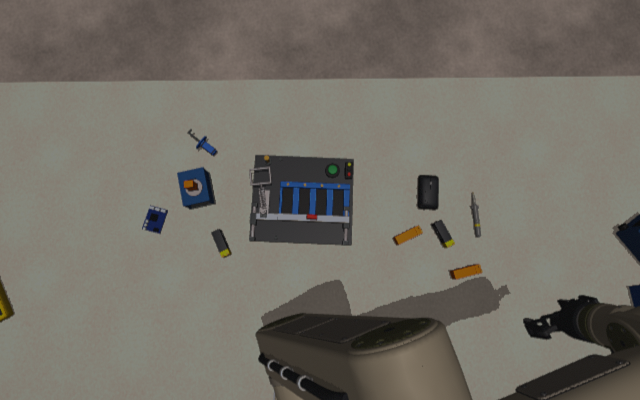

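View pics/side0.png

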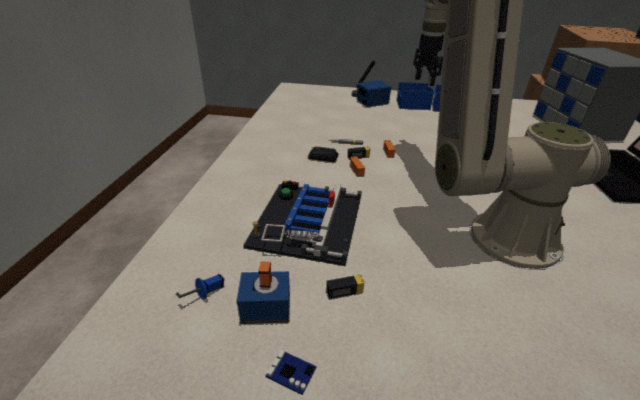

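The top view shows the jig at columns 250–353, rows 155–245. Jig +x points up in the image (world +x).

- **Pack candidates:** the dark packs with yellow caps at (221,243) and (443,234) are the ones to take. The orange look-alikes at (407,235) and (465,271) stay where they are.
- **Puller candidates:** the orange one in the stand at (193,186) is the right one. The blue look-alike at (203,143) stays.
- **Other things:** mouse (428,192), board (155,219), probe (476,215), post (266,157), button (333,170), grip (311,217).

```bash
cat > h.py <<'E'
import numpy as np,cv2,pickle
def ray(c,u,v,z):
    K,T=c['K'],c['world_from_camera']
    d=T[:3,:3]@np.linalg.inv(K)@np.array([u,v,1.]);o=T[:3,3]
    return o+d*(z-o[2])/d[2]
def cloud(c):
    K,T,Z=c['K'],c['world_from_camera'],c['z_map']
    v,u=np.mgrid[:Z.shape[0],:Z.shape[1]]
    p=np.stack([(u-K[0,2])/K[0,0]*Z,(v-K[1,2])/K[1,1]*Z,Z],-1)
    return p@T[:3,:3].T+T[:3,3]
def hsv(c): return cv2.cvtColor(c['image'],cv2.COLOR_RGB2HSV)
def blobs(m,a=8):
    n,l,s,ce=cv2.connectedComponentsWithStats(m.astype(np.uint8))
    return [(ce[i],s[i],l==i) for i in range(1,n) if s[i,4]>=a]
E
python3 - <<'E'
from h import *
c=pickle.load(open('top.pkl','rb'));H=hsv(c);P=cloud(c)
h,s,v=[H[...,i].astype(int) for i in range(3)]
for n,m in dict(yellow=(abs(h-28)<6)&(s>150)&(v>80),orange=(abs(h-15)<5)&(s>150)&(v>90),red=((h<6)|(h>174))&(s>150)&(v>70),green=(abs(h-65)<20)&(s>120),blue=(abs(h-108)<10)&(s>150)&(v>50)).items():
    for ce,st,mm in blobs(m):
        if st[0]>560 or st[1]>300: continue
        q=P[mm];print(n,ce.round(1),st[4],np.median(q,0).round(3),'zmax',q[:,2].max().round(3), 'rect',[np.round(x,1) for x in cv2.minAreaRect(np.argwhere(mm)[:,::-1].astype(np.float32))])
a=c['image'][140:260,130:370,::-1];b=c['image'][170:290,370:510,::-1]
A=np.hstack([cv2.resize(a,None,fx=2.1*1.0,fy=2.1,interpolation=2),cv2.resize(b,None,fx=2.1,fy=2.1,interpolation=2)])
cv2.imwrite('pics/crop1.png',A);print(A.shape)
E
```

```text
yellow [349. 164.] 9 [ 0.656 -0.111  0.037] zmax 0.039 rect [array([349., 164.]), array([2., 2.]), np.float64(90.0)]
yellow [477.  224.6] 9 [ 0.471 -0.485  0.017] zmax 0.02 rect [array([477. , 224.5]), array([1., 4.]), np.float64(90.0)]
yellow [449.3 242.7] 43 [ 0.418 -0.393  0.034] zmax 0.037 rect [array([449.4, 242.8]), array([5.4, 8. ]), np.float64(63.4)]
yellow [224.5 252.4] 45 [0.403 0.25  0.034] zmax 0.039 rect [array([224.6, 252.7]), array([5.4, 8.5]), np.float64(63.4)]
yellow [  2.3 310. ] 88 [0.252 0.859 0.032] zmax 1.163 rect [array([  3., 308.]), array([22.,  6.]), np.float64(90.0)]
orange [188.1 183.5] 62 [0.584 0.336 0.122] zmax 0.126 rect [array([188. , 183.5]), array([7., 8.]), np.float64(90.0)]
orange [408.1 234.5] 222 [ 0.445 -0.276  0.034] zmax 0.04 rect [array([408.2, 234.4]), array([ 8.4, 26. ]), np.float64(64.5)]
orange [467.  271.1] 250 [ 0.338 -0.438  0.034] zmax 1.163 rect [array([467.1, 271. ]), array([ 9.2, 27.4]), np.float64(76.0)]
red [348.8 173.8] 8 [ 0.626 -0.11   0.037] zmax 0.041 rect [array([348.6, 173.7]), array([2.7, 2.2]), np.float64(63.4)]
red [31
[... 268 characters left out ...]
] zmax 0.049 rect [array([200.8, 141.3]), array([ 3.2, 12. ]), np.float64(36.9)]
blue [207.5 147.1] 66 [0.716 0.311 0.031] zmax 0.04 rect [array([207.4, 147.1]), array([11.2,  5.6]), np.float64(36.9)]
blue [213.9 152.2] 9 [0.7   0.292 0.027] zmax 0.029 rect [array([214. , 152.3]), array([1.4, 5. ]), np.float64(33.7)]
blue [193.8 186.5] 581 [0.586 0.334 0.068] zmax 1.163 rect [array([193.3, 186.7]), array([33.7, 26.7]), np.float64(78.7)]
blue [314.  195.1] 976 [ 0.569 -0.003  0.026] zmax 1.163 rect [array([314. , 197.9]), array([69.7, 31.4]), np.float64(1.8)]
blue [155.6 220.5] 223 [0.496 0.461 0.004] zmax 1.163 rect [array([154.6, 220.6]), array([17. , 19.9]), np.float64(14.0)]
(252, 798, 3)
```

View pics/crop1.png

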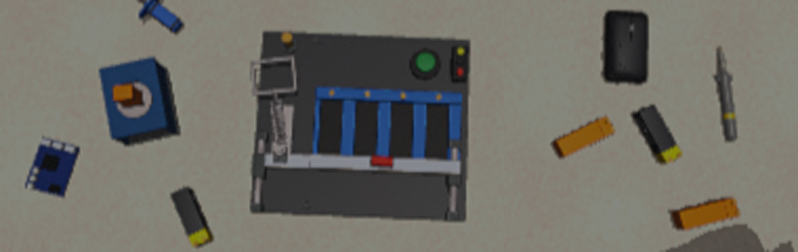

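The crop confirms it: the two dark packs with yellow caps are the right ones, and the orange blocks are look-alikes. Next I go above the jig.

>>> step_arm(
  deltas=[
    [10,40,20,0,0,6,1],
    [20,40,20,0,0,6,1],
    [20,45,20,0,0,6,1],
    [20,45,20,0,0,6,1],
    [20,45,20,0,0,6,1],
  ],
)

```text
clock: 0.6
tcp_pos: [0.332, -0.3112, 0.3281]
orientation: [-0.0, 0.885, 0.465, 0.0]
wrist_force: [1.6, -0.3, 0.7]
finger_gap: 0.0857
grip_force: 0.0
```

>>> step_arm(
  deltas=[
    [20,45,10,0,0,6,1],
    [20,45,0,0,0,6,1],
    [20,45,0,0,0,6,1],
    [20,45,0,0,0,6,1],
    [20,45,0,0,0,6,1],
  ],
)

```text
clock: 1.1
tcp_pos: [0.4319, -0.0863, 0.3376]
orientation: [0.0, 0.734, 0.679, 0.0]
wrist_force: [0.9, -0.9, 0.5]
finger_gap: 0.0852
grip_force: 0.0
```

>>> step_arm(
  deltas=[
    [15,45,0,0,0,4.8,1],
    [15,30,0,0,0,0,1],
    [0,0,0,0,0,0,1],
    [0,0,0,0,0,0,1],
  ],
)

```text
clock: 1.5
tcp_pos: [0.4615, -0.0126, 0.3373]
orientation: [-0.0, 0.706, 0.708, -0.0]
wrist_force: [-0.7, 0.0, -0.3]
finger_gap: 0.0851
grip_force: 0.0
```

```bash
cat > snap.py <<'E'
import sys
from workcell import *
from h import *
for a in sys.argv[1:]:
    n,f=a.split(':');c=read_camera(n);pickle.dump(c,open(f+'.pkl','wb'));cv2.imwrite(f'pics/{f}.png',c['image'][:,:,::-1])
s=get_state();print(s['clock'],s['tcp_pos'].round(4),s['orientation'].round(4),s['finger_gap'],s['joint_pos'].round(2))
E
python3 snap.py wrist:w1 top:t1
```

```text
1.6 [ 0.4613 -0.0139  0.3375] [-2.000e-04  7.070e-01  7.072e-01 -3.000e-04] 0.08528499824894716 [-0.2   0.08  0.02  1.5  -0.    1.37]
```

View pics/w1.png

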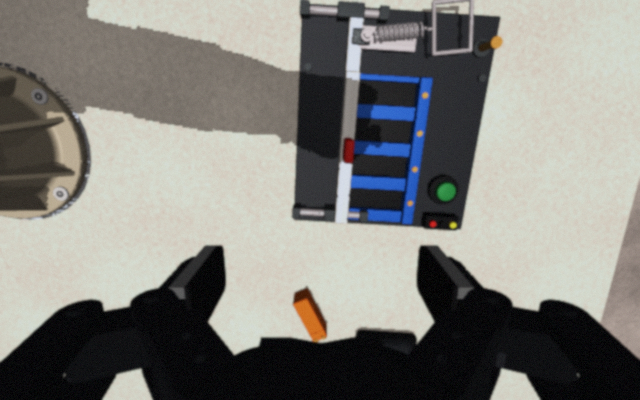

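The wrist view shows the jig with the grip at (348,151), the button at (445,190) and the post at (496,43). The bar is part-way closed. Now I measure the jig frame.

```bash
python3 - <<'E'
from h import *
for f in('w1','t1'):
    c=pickle.load(open(f+'.pkl','rb'));H=hsv(c);P=cloud(c)
    h,s,v=[H[...,i].astype(int) for i in range(3)]
    print(f)
    for n,m,z in (('yellow',(abs(h-28)<6)&(s>150)&(v>80),.034),('orange',(abs(h-15)<7)&(s>130)&(v>90),.034),('red',((h<6)|(h>174))&(s>150)&(v>70),.082),('green',(abs(h-65)<20)&(s>120),.034),('blue',(abs(h-108)<10)&(s>150)&(v>50)&(P[...,2]>.015),.032)):
        for ce,st,mm in blobs(m):
            if (st[0]>560 and f=='t1') or st[1]>330: continue
            q=P[mm];print(n,ce.round(1),st[4],'ray',ray(c,*ce,z).round(4),np.median(q,0).round(3))
    # dark plate
    m=(v<75)&(abs(P[...,2]-.012)<.006)&(P[...,0]>.38)&(P[...,0]<.75)&(abs(P[...,1])<.25)
    b=max(blobs(m),key=lambda b:b[1][4]);q=np.array([p[:2] for p in P[b[2]]],np.float32)
    r=cv2.minAreaRect(q*1000);print('plate',r,cv2.boxPoints(r).round(0).tolist())
    # back stop z>.026 blue
    m=(abs(h-108)<10)&(s>150)&(v>50)&(P[...,2]>.026)&(abs(P[...,1])<.25)&(P[...,0]>.5)
    b=max(blobs(m),key=lambda b:b[1][4]);print('stop',cv2.minAreaRect(P[b[2]][:,:2].astype(np.float32)*1000))
E
```

```text
w1
yellow [452.6 224.9] 46 ray [ 0.6569 -0.1101  0.034 ] [ 0.656 -0.11   0.036]
orange [495.3  41.7] 109 ray [0.6836 0.1381 0.034 ] [0.673 0.134 0.055]
orange [424.7  94.9] 9 ray [0.5994 0.0732 0.034 ] [0.599 0.073 0.034]
orange [419.1 133.1] 8 ray [0.5962 0.0232 0.034 ] [0.596 0.023 0.033]
orange [414.1 168.9] 8 ray [ 0.5933 -0.0263  0.034 ] [ 0.594 -0.027  0.033]
orange [310.1 318.8] 720 ray [ 0.4452 -0.2717  0.034 ] [ 0.445 -0.272  0.034]
red [348.4 150.2] 198 ray [0.4959 0.0056 0.082 ] [0.496 0.006 0.082]
red [432.6 223.7] 49 ray [ 0.6093 -0.0907  0.082 ] [ 0.627 -0.108  0.036]
green [445.4 191.2] 340 ray [ 0.6408 -0.0587  0.034 ] [ 0.641 -0.059  0.034]
blue [394.8 148.4] 4625 ray [0.5647 0.002  0.032 ] [0.57  0.002 0.025]
blue [355.5 208.8] 42 ray [ 0.5128 -0.0862  0.032 ] [ 0.513 -0.089  0.023]
plate ((598.8674926757812, 18.753021240234375), (273.0386047363281, 175.8731689453125), 86.8297348022461) [[504.0, -113.0], [679.0, -122.0], [694.0, 150.0], [519.0, 160.0]]
stop ((594.220947265625, -6.426994323730469), (204.54896545410156, 17.740320205688477), 86.8584976196289)
t1
yellow
[... 451 characters left out ...]
 240 ray [ 0.4451 -0.2762  0.034 ] [ 0.446 -0.276  0.034]
orange [467.3 271.3] 241 ray [ 0.3377 -0.4379  0.034 ] [ 0.338 -0.437  0.034]
blue [200.8 141.6] 24 ray [0.7323 0.3313 0.032 ] [0.729 0.329 0.04 ]
blue [207.5 147.1] 67 ray [0.7148 0.3105 0.032 ] [0.715 0.31  0.032]
blue [213.7 152.2] 9 ray [0.6988 0.2916 0.032 ] [0.701 0.293 0.026]
blue [193.7 186.5] 578 ray [0.595  0.3469 0.032 ] [0.587 0.335 0.068]
plate ((630.2593994140625, 153.63174438476562), (39.14059829711914, 49.1419792175293), 5.235184192657471) [[609.0, 176.0], [613.0, 127.0], [652.0, 131.0], [648.0, 180.0]]Traceback (most recent call last):
  File "<stdin>", line 16, in <module>
ValueError: max() iterable argument is empty
```

View pics/t1.png

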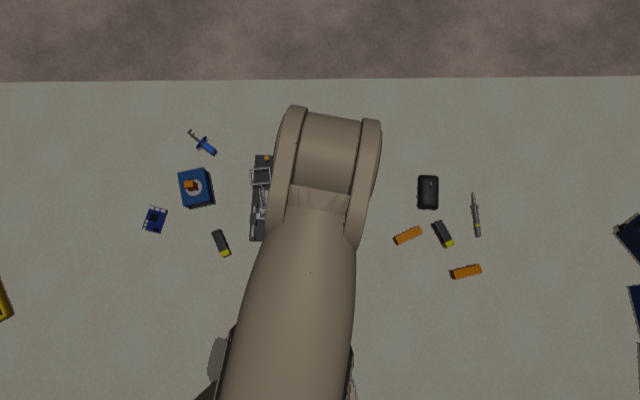

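Jig frame:

| Quantity | Value |
|---|---|
| Yaw | about −3.25° |
| Origin, rotated coordinates | x' = 0.540, y' = 0.052 |
| Pocket centres, jig y | −95, −45, 5, 55 |
| Packs present | 2 |

Next I grip the red tab and open the bar.

>>> step_arm(
  deltas=[
    [17,10,-45,0,0,-1.7,1],
    [18,9,-45,0,0,-1.6,1],
    [0,0,-45,0,0,0,1],
    [0,0,-45,0,0,0,1],
    [0,0,-40,0,0,0,1],
  ],
)

```text
clock: 2.1
tcp_pos: [0.4957, 0.0042, 0.1157]
orientation: [-0.0, 0.728, 0.686, -0.0]
wrist_force: [1.3, -0.4, -0.5]
finger_gap: 0.0852
grip_force: 0.0
```

>>> step_arm(
  deltas=[
    [0,0,-35,0,0,0,1],
    [0,0,-27,0,0,0,1],
    [0,0,0,0,0,0,1],
    [0,0,0,0,0,0,1],
  ],
  newtons=30,
)

```text
clock: 2.5
tcp_pos: [0.4964, 0.0046, 0.0561]
orientation: [-0.0, 0.728, 0.686, -0.0]
wrist_force: [0.3, 0.2, 0.4]
finger_gap: 0.0854
grip_force: 0.0
```

>>> step_arm(
  deltas=[
    [0,0,0,0,0,0,-1],
    [0,0,0,0,0,0,-1],
    [0,0,0,0,0,0,-1],
    [0,0,0,0,0,0,-1],
    [0,0,0,0,0,0,-1],
  ],
)

```text
clock: 3.0
tcp_pos: [0.4968, 0.0057, 0.0561]
orientation: [0.0, 0.727, 0.687, 0.0]
wrist_force: [-7.6, 1.0, 4.2]
finger_gap: 0.0123
grip_force: 1.9
```

>>> step_arm(
  deltas=[
    [-5,0.3,0,0,0,0,-1],
    [-5,0.3,0,0,0,0,-1],
    [-5,0.3,0,0,0,0,-1],
    [0,0,0,0,0,0,-1],
  ],
)

```text
clock: 3.4
tcp_pos: [0.4809, 0.0067, 0.0562]
orientation: [0.0, 0.727, 0.687, -0.0]
wrist_force: [-1.0, -0.4, 6.0]
finger_gap: 0.0112
grip_force: 32.5
```

>>> step_arm(
  deltas=[
    [-5,0.3,0,0,0,0,-1],
    [-3,0.2,0,0,0,0,-1],
    [0,0,0,0,0,0,-1],
  ],
)

```text
clock: 3.7
tcp_pos: [0.4731, 0.0071, 0.0562]
orientation: [0.0, 0.727, 0.687, 0.0]
wrist_force: [0.3, 0.6, 7.2]
finger_gap: 0.0116
grip_force: 32.6
```

>>> step_arm(
  deltas=[
    [-3,0.2,0,0,0,0,-1],
    [-2,0.1,0,0,0,0,-1],
    [0,0,0,0,0,0,-1],
  ],
)

```text
clock: 4.0
tcp_pos: [0.4683, 0.0074, 0.0562]
orientation: [0.0, 0.727, 0.687, 0.0]
wrist_force: [0.1, 0.5, 7.3]
finger_gap: 0.0114
grip_force: 32.6
```

>>> step_arm(
  deltas=[
    [-2,0.1,0,0,0,0,-1],
    [-2,0.1,0,0,0,0,-1],
    [0,0,0,0,0,0,-1],
  ],
)

```text
clock: 4.3
tcp_pos: [0.4673, 0.0074, 0.0562]
orientation: [0.002, 0.727, 0.687, 0.002]
wrist_force: [8.6, 0.5, -2.5]
finger_gap: 0.0116
grip_force: 31.4
```

Bar is at its stop (8.6 N). I release it, rise, and measure the packs.

>>> step_arm(
  deltas=[
    [3,0,0,0,0,0,-1],
    [0,0,0,0,0,0,0],
    [0,0,0,0,0,0,0],
    [0,0,0,0,0,0,0],
    [0,0,45,0,0,0,0],
  ],
)

```text
clock: 4.8
tcp_pos: [0.4624, 0.0083, 0.096]
orientation: [-0.005, 0.727, 0.687, -0.004]
wrist_force: [0.8, 0.2, 0.5]
finger_gap: 0.0424
grip_force: 0.0
```

>>> step_arm(
  deltas=[
    [0,0,45,0,0,0,0],
    [0,0,45,0,0,0,1],
    [0,0,45,0,0,0,1],
    [0,0,45,0,0,0,1],
  ],
)

```text
clock: 5.2
tcp_pos: [0.4668, 0.0077, 0.2822]
orientation: [-0.0, 0.727, 0.687, -0.0]
wrist_force: [-0.0, 0.4, -0.8]
finger_gap: 0.0834
grip_force: 0.0
```

```bash
cat > packs.py <<'E'
import sys
from h import *
def packs(c):
    H=hsv(c);P=cloud(c);h,s,v=[H[...,i].astype(int) for i in range(3)]
    ye=(abs(h-28)<6)&(s>130)&(v>70)
    up=(P[...,2]>.024)&(P[...,2]<.042)
    for ce,st,mm in blobs(ye&up,20):
        y=np.median(P[mm],0)
        near=up&(np.hypot(P[...,0]-y[0],P[...,1]-y[1])<.1)&(((s<110)&(v<110))|ye)
        b=[b for b in blobs(near,50) if b[2][mm].any()]
        if not b: continue
        m=b[0][2];L=cv2.findContours(m.astype(np.uint8),0,1)[0][0][:,0,:]
        q=np.array([ray(c,a,d,.034)[:2] for a,d in np.argwhere(m)[:,::-1]],np.float32)*1000
        r=cv2.minAreaRect(q);ax=y[:2]*1000-np.array(r[0])
        B=cv2.boxPoints(r);e=B[1]-B[0] if np.hypot(*(B[1]-B[0]))>np.hypot(*(B[2]-B[1])) else B[2]-B[1]
        if e@ax>0:e=-e
        print('pack ctr',np.round(r[0],1),'size',np.round(r[1],1),'yaw(+x dir)',np.degrees(np.arctan2(e[1],e[0])).round(1),'cap',y.round(3))
if __name__=='__main__':
    for f in sys.argv[1:]: print(f);packs(pickle.load(open(f+'.pkl','rb')))
E
python3 packs.py top t1 side; python3 snap.py wrist:w2;python3 - <<'E'
from h import *
c=pickle.load(open('w2.pkl','rb'));H=hsv(c);P=cloud(c);h,s,v=[H[...,i].astype(int) for i in range(3)]
for ce,st,mm in blobs(((h<6)|(h>174))&(s>150)&(v>70),40):print(ce,st[4],ray(c,*ce,.082))
E
```

```text
top
pack ctr [ 445.8 -377.6] size [77.2 30.2] yaw(+x dir) 26.2 cap [ 0.418 -0.393  0.034]
pack ctr [428.4 263.9] size [79.9 27.2] yaw(+x dir) 23.2 cap [0.403 0.252 0.034]
pack ctr [261.7 856. ] size [62.4 18.9] yaw(+x dir) 7.3 cap [0.253 0.859 0.032]
t1
pack ctr [ 446.  -378.1] size [77. 29.] yaw(+x dir) 25.3 cap [ 0.419 -0.393  0.034]
pack ctr [428.  263.5] size [81.1 27.7] yaw(+x dir) 23.2 cap [0.403 0.252 0.034]
pack ctr [261.7 856. ] size [62.4 18.9] yaw(+x dir) 7.3 cap [0.253 0.859 0.032]
side
pack ctr [429.9 271.6] size [80.3 33.3] yaw(+x dir) 22.1 cap [0.401 0.257 0.033]
5.25 [0.4697 0.0073 0.2897] [0.0041 0.7268 0.6868 0.0031] 0.08553771790428936 [-0.16  0.09 -0.09  1.38 -0.    1.47]
[321.85232068 172.50632911] 237 [0.46824163 0.00852179 0.082     ]
[446.88709677 245.59677419] 62 [ 0.60797414 -0.0855677   0.082     ]
```

>>> step_arm(
  deltas=[
    [-3,18,-4,0,0,8.4,1],
    [-3,18,-4,0,0,8.4,1],
    [-3,18,-4,0,0,8.4,1],
    [-3,18,-4,0,0,8.4,1],
    [-3,18,-4,0,0,8.4,1],
  ],
)

```text
clock: 5.75
tcp_pos: [0.4519, 0.0982, 0.26]
orientation: [-0.001, 0.43, 0.903, -0.0]
wrist_force: [0.4, 0.7, -0.5]
finger_gap: 0.0854
grip_force: 0.0
```

>>> step_arm(
  deltas=[
    [-3,18,-4,0,0,8.4,1],
    [-3,18,-4,0,0,8.4,1],
    [-3,18,-4,0,0,8.4,1],
    [-3,18,-4,0,0,8.4,1],
    [-3,18,-4,0,0,8.4,1],
  ],
)

```text
clock: 6.25
tcp_pos: [0.4368, 0.1882, 0.2399]
orientation: [-0.001, 0.078, 0.997, -0.0]
wrist_force: [0.5, 0.4, 0.8]
finger_gap: 0.0853
grip_force: 0.0
```

>>> step_arm(
  deltas=[
    [-3,18,-4,0,0,8.4,1],
    [-3,18,-4,0,0,8.4,1],
    [-3,18,-4,0,0,8.4,1],
    [-3,23,-4,0,0,7.2,1],
    [0,0,0,0,0,0,1],
  ],
)

```text
clock: 6.75
tcp_pos: [0.4245, 0.266, 0.2235]
orientation: [-0.001, -0.203, 0.979, 0.0]
wrist_force: [-0.2, -0.0, -0.2]
finger_gap: 0.0856
grip_force: 0.0
```

```bash
python3 snap.py wrist:w3 && python3 packs.py w3
```

```text
6.8 [0.4247 0.265  0.2239] [-1.000e-03 -2.011e-01  9.796e-01 -2.000e-04] 0.08545899919003279 [ 0.4   0.17 -0.15  1.24 -0.   -0.01]
w3
pack ctr [430.  266.6] size [79.  24.7] yaw(+x dir) 23.8 cap [0.403 0.252 0.034]
```

>>> step_arm(
  deltas=[
    [5,0.5,-45,0,0,0.3,1],
    [0,0,-45,0,0,0,1],
    [0,0,-45,0,0,0,1],
    [0,0,-45,0,0,0,1],
    [0,0,-29,0,0,0,1],
  ],
  newtons=40,
)

```text
clock: 7.3
tcp_pos: [0.4288, 0.2632, 0.0128]
orientation: [-0.002, -0.202, 0.979, -0.001]
wrist_force: [0.5, -0.3, -0.4]
finger_gap: 0.0853
grip_force: 0.0
```

>>> step_arm(
  deltas=[
    [0,0,0,0,0,0,1],
    [0,0,0,0,0,0,-1],
    [0,0,0,0,0,0,-1],
    [0,0,0,0,0,0,-1],
    [0,0,0,0,0,0,-1],
  ],
)

```text
clock: 7.8
tcp_pos: [0.4319, 0.2656, 0.0173]
orientation: [0.001, -0.203, 0.979, 0.0]
wrist_force: [-1.8, 4.2, 1.5]
finger_gap: 0.0285
grip_force: 1.2
```

>>> step_arm(
  deltas=[
    [0,0,0,0,0,0,-1],
    [0,0,10,0,0,0,-1],
    [0,0,35,0,0,0,-1],
    [0,0,45,0,0,0,-1],
    [0,0,0,0,0,0,-1],
  ],
)

```text
clock: 8.3
tcp_pos: [0.4343, 0.2667, 0.1119]
orientation: [0.005, -0.203, 0.979, 0.001]
wrist_force: [1.8, 0.5, -0.1]
finger_gap: 0.0254
grip_force: 40.0
```

```bash
python3 snap.py wrist:w4 top:t4 && python3 packs.py t4
```

```text
8.4 [0.4316 0.2655 0.1072] [ 1.600e-03 -2.033e-01  9.791e-01  3.000e-04] 0.025156600516592045 [ 0.39  0.25 -0.35  0.96  0.   -0.02]
t4
pack ctr [ 446.1 -378.1] size [77.  28.8] yaw(+x dir) 25.5 cap [ 0.418 -0.393  0.035]
pack ctr [261.7 856. ] size [62.4 18.9] yaw(+x dir) 7.3 cap [0.254 0.859 0.033]
```

View pics/w4.png

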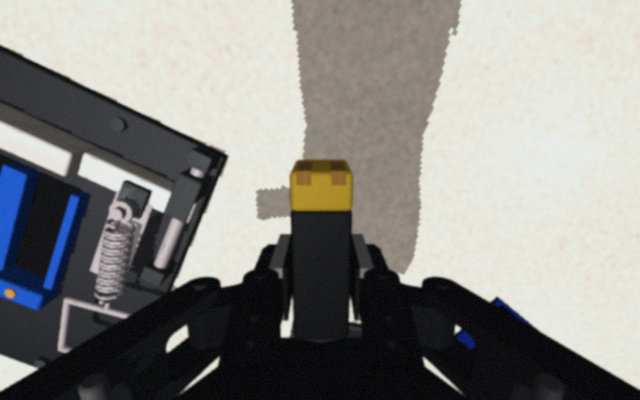

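Pack A is held straight between the pads, cap at (322,185). I carry it over pocket 3.

>>> step_arm(
  deltas=[
    [10,-30,15,0,0,-4,-1],
    [18,-40,5,0,0,-5,-1],
    [20,-40,0,0,0,-5,-1],
    [20,-40,0,0,0,-5,-1],
    [20,-40,0,0,0,-5,-1],
  ],
)

```text
clock: 8.9
tcp_pos: [0.5178, 0.0736, 0.1241]
orientation: [-0.002, 0.006, 1.0, 0.0]
wrist_force: [0.7, 0.3, -1.2]
finger_gap: 0.0254
grip_force: 40.0
```

>>> step_arm(
  deltas=[
    [23,-49,0,0,0,-2.7,-1],
    [0,0,0,0,0,0,-1],
    [0,0,0,0,0,0,-1],
  ],
)

```text
clock: 9.2
tcp_pos: [0.5388, 0.0288, 0.1239]
orientation: [-0.002, 0.03, 1.0, 0.0]
wrist_force: [-0.8, 1.0, -0.6]
finger_gap: 0.025
grip_force: 40.1
```

```bash
cat > ribs.py <<'E'
import sys
from h import *
c=pickle.load(open(sys.argv[1]+'.pkl','rb'));H=hsv(c);P=cloud(c);h,s,v=[H[...,i].astype(int) for i in range(3)]
a=np.radians(-3.25);X=np.array([np.cos(a),np.sin(a)]);Y=np.array([-np.sin(a),np.cos(a)])
m=(abs(h-108)<12)&(s>130)&(v>40)&(abs(P[...,2]-.024)<.004)
q=P[m][:,:2];px=q@X-.5396;py=q@Y-.052
for x0 in(-.05,-.03,-.01,.01,.03):
    hi=np.histogram(py[abs(px-x0)<.008],bins=np.arange(-.14,.1,.002))[0]
    on=hi>hi.max()*.3 if hi.max()>3 else hi>99
    e=np.flatnonzero(np.diff(on.astype(int)));print(x0,(-138+2*e).tolist(),hi.max())
E
python3 snap.py wrist:w5 && python3 ribs.py w5; python3 ribs.py w2;python3 ribs.py w1
```

```text
9.25 [0.5384 0.0298 0.1241] [-1.900e-03  2.860e-02  9.996e-01  4.000e-04] 0.025066902916338153 [-0.09  0.3  -0.24  1.03  0.   -0.04]
-0.05 [] 0
-0.03 [-128, -126, -116, -110, -78, -60, -28, -12, 30, 38, 70, 78] 87
-0.01 [-114, -110, -78, -60, -28, -16, 34, 38, 70, 78] 82
0.01 [-128, -110, -80, -60, -30, -16, 32, 38, 70, 78] 71
0.03 [-128, -110, -80, -60, -30, -26, -24, -22, -20, -18, 70, 78] 61
-0.05 [] 0
-0.03 [-116, -110, -80, -60, -30, -10, 20, 38, 70, 78] 28
-0.01 [-114, -110, -80, -60, -30, -10, 20, 38, 70, 78] 28
0.01 [-128, -110, -78, -60, -30, -10, 20, 38, 70, 78] 27
0.03 [-128, -110, -80, -60, -30, -10, 20, 38, 70, 78] 28
-0.05 [] 0
-0.03 [-114, -110, -78, -60, -30, -10, 20, 38, 70, 78] 14
-0.01 [-114, -110, -80, -60, -30, -10, 20, 40, 70, 78] 21
0.01 [-128, -110, -80, -60, -30, -12, 20, 38, 70, 78] 20
0.03 [-128, -110, -78, -60, -30, -12, 20, 40, 70, 78] 20
```

View pics/w5.png

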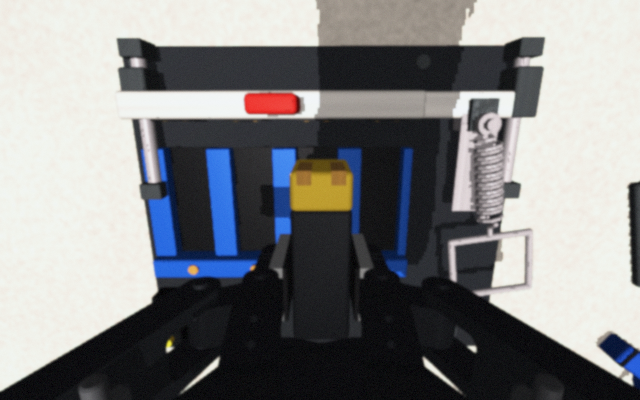

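>>> step_arm(
  deltas=[
    [4,-3.5,0,0,0,0,-1],
    [0,0,-25,0,0,0,-1],
    [0,0,-25,0,0,0,-1],
    [0,0,0,0,0,0,-1],
    [0,0,0,0,0,0,-1],
  ],
)

```text
clock: 9.75
tcp_pos: [0.5431, 0.0274, 0.0757]
orientation: [-0.001, 0.027, 1.0, 0.0]
wrist_force: [0.0, 0.1, -1.1]
finger_gap: 0.0251
grip_force: 40.1
```

```bash
python3 snap.py wrist:w6;python3 - <<'E'
from h import *
c=pickle.load(open('w6.pkl','rb'));P=cloud(c);H=hsv(c);h,s,v=[H[...,i].astype(int) for i in range(3)]
a=np.radians(-3.25);X=np.array([np.cos(a),np.sin(a)]);Y=np.array([-np.sin(a),np.cos(a)])
m=(abs(h-28)<6)&(s>130)&(v>70);b=max(blobs(m),key=lambda b:b[1][4]);q=P[b[2]];t=q[q[:,2]>q[:,2].max()-.006]
print('cap',q[:,2].max(),np.percentile(t[:,:2]@X-.5396,[2,98]),np.percentile(t[:,:2]@Y-.052,[2,98]))
E
python3 ribs.py w6
```

```text
9.8 [0.5441 0.0271 0.0765] [2.000e-04 2.750e-02 9.996e-01 0.000e+00] 0.02519590793763335 [-0.1   0.35 -0.3   0.92  0.   -0.04]
cap 0.21852887823211956 [-0.06456593 -0.06456593] [0.00731548 0.00731548]
-0.05 [] 0
-0.03 [-128, -126, -116, -110, -78, -60, -28, -12, 24, 38, 70, 78] 136
-0.01 [-114, -110, -78, -60, -28, -12, 28, 38, 70, 78] 138
0.01 [-128, -110, -78, -60, -28, -14, 28, 38, 70, 78] 125
0.03 [-128, -110, -78, -60, 70, 78] 123
```

>>> step_arm(
  deltas=[
    [-1,-1,-12,0,0,0,-1],
    [0,0,-12,0,0,0,-1],
    [0,0,-12,0,0,0,-1],
    [0,0,0,0,0,0,-1],
  ],
)

```text
clock: 10.2
tcp_pos: [0.5411, 0.0254, 0.0375]
orientation: [-0.002, 0.028, 1.0, 0.0]
wrist_force: [-0.6, 0.7, -1.6]
finger_gap: 0.0253
grip_force: 40.1
```

>>> step_arm(
  deltas=[
    [0,0,-5,0,0,0,-1],
    [0,0,-5,0,0,0,-1],
    [0,0,0,0,0,0,-1],
    [0,0,0,0,0,0,-1],
  ],
)

```text
clock: 10.6
tcp_pos: [0.543, 0.0253, 0.0297]
orientation: [0.0, 0.028, 1.0, 0.0]
wrist_force: [-0.6, -0.8, -1.8]
finger_gap: 0.0248
grip_force: 40.2
```

>>> step_arm(
  deltas=[
    [0,0,-1.5,0,0,0,-1],
    [0,0,0,0,0,0,-1],
    [0,0,0,0,0,0,0],
    [0,0,0,0,0,0,0],
    [0,0,0,0,0,0,0],
  ],
)

```text
clock: 11.1
tcp_pos: [0.543, 0.0254, 0.0282]
orientation: [0.0, 0.028, 1.0, 0.0]
wrist_force: [-0.2, -0.0, 0.4]
finger_gap: 0.0429
grip_force: 0.0
```

>>> step_arm(
  deltas=[
    [0,0,20,0,0,0,0],
    [0,0,40,0,0,0,0],
    [0,0,45,0,0,0,0],
    [0,0,50,0,0,0,1],
    [0,0,0,0,0,0,1],
  ],
)

```text
clock: 11.6
tcp_pos: [0.5471, 0.025, 0.1904]
orientation: [0.006, 0.028, 1.0, -0.0]
wrist_force: [1.2, -0.2, 0.2]
finger_gap: 0.0702
grip_force: 0.0
```

```bash
python3 snap.py wrist:w7 top:t7; python3 packs.py w7 t7
```

```text
11.7 [0.5441 0.0252 0.1846] [ 1.800e-03  2.830e-02  9.996e-01 -1.000e-04] 0.08356479585636868 [-0.1   0.27 -0.13  1.17  0.   -0.04]
w7
t7
pack ctr [ 446.  -377.9] size [77.2 29.6] yaw(+x dir) 26.2 cap [ 0.419 -0.393  0.034]
pack ctr [261.7 856. ] size [62.4 18.9] yaw(+x dir) 7.3 cap [0.253 0.858 0.033]
```

View pics/w7.png

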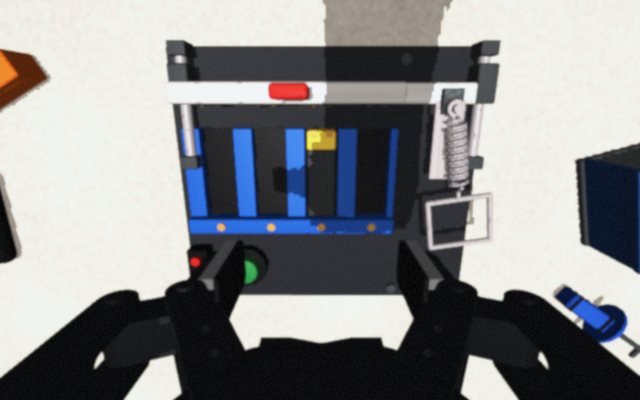

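Pack A sits in pocket 3, cap at (321,139) towards the bar. Next is pack B, with the gripper only part open because the orange look-alike is close.

>>> step_arm(
  deltas=[
    [-11,-45,0,0,0,3.3,0.2],
    [-11,-45,0,0,0,3.3,0.2],
    [-11,-45,0,0,0,3.3,0.2],
    [-11,-45,0,0,0,3.3,0.2],
    [-11,-45,0,0,0,3.3,0.2],
  ],
)

```text
clock: 12.2
tcp_pos: [0.4862, -0.2006, 0.1811]
orientation: [-0.001, -0.117, 0.993, 0.001]
wrist_force: [0.1, -0.3, 1.0]
finger_gap: 0.0514
grip_force: 0.0
```

>>> step_arm(
  deltas=[
    [-11,-45,0,0,0,3.3,0.2],
    [-11,-45,0,0,0,3.3,0.2],
    [-11,-45,0,0,0,3.3,0.2],
    [-10,-43,0,0,0,3,0.2],
    [0,0,0,0,0,0,0.2],
  ],
)

```text
clock: 12.7
tcp_pos: [0.4428, -0.3822, 0.1805]
orientation: [-0.001, -0.224, 0.975, 0.001]
wrist_force: [0.0, -0.2, -0.3]
finger_gap: 0.0509
grip_force: 0.0
```

>>> step_arm(
  deltas=[
    [0,0,0,0,0,0,0.2],
  ],
)

```text
clock: 12.8
tcp_pos: [0.4436, -0.3777, 0.1808]
orientation: [-0.001, -0.225, 0.974, 0.002]
wrist_force: [-0.2, 0.2, -0.4]
finger_gap: 0.0511
grip_force: 0.0
```

```bash
python3 snap.py wrist:w8; python3 packs.py w8
```

```text
12.85 [ 0.444  -0.3767  0.1812] [-8.000e-04 -2.257e-01  9.742e-01  1.900e-03] 0.051365852077457475 [-0.84  0.35 -0.03  1.2   0.   -1.3 ]
w8
pack ctr [ 446.5 -378.8] size [80.  25.7] yaw(+x dir) 25.1 cap [ 0.418 -0.392  0.034]
```

View pics/w8.png

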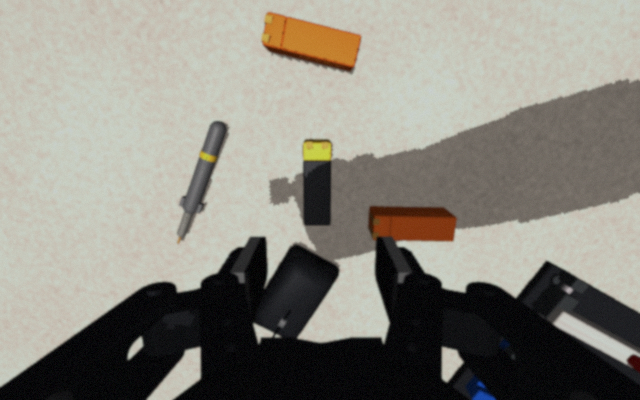

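The pack is at (317,182), with the orange block about 38 mm to its right, so the part-open fingers clear it.

>>> step_arm(
  deltas=[
    [2.5,-2,-40,0,0,-1,0.2],
    [0,0,-45,0,0,0,0.2],
    [0,0,-45,0,0,0,0.2],
    [0,0,-34,0,0,0,0.2],
    [0,0,0,0,0,0,0.2],
  ],
)

```text
clock: 13.35
tcp_pos: [0.4445, -0.3739, 0.0138]
orientation: [-0.003, -0.219, 0.976, 0.005]
wrist_force: [-0.0, 0.6, -0.0]
finger_gap: 0.0511
grip_force: 0.0
```

>>> step_arm(
  deltas=[
    [0,0,0,0,0,0,-1],
    [0,0,0,0,0,0,-1],
    [0,0,0,0,0,0,-1],
    [0,0,0,0,0,0,-1],
  ],
)

```text
clock: 13.75
tcp_pos: [0.4487, -0.3807, 0.0214]
orientation: [0.001, -0.218, 0.976, -0.002]
wrist_force: [0.5, 1.4, 4.7]
finger_gap: 0.0248
grip_force: 42.8
```

>>> step_arm(
  deltas=[
    [0,0,10,0,0,0,-1],
    [0,0,35,0,0,0,-1],
    [0,0,45,0,0,0,-1],
    [0,0,35,0,0,0,-1],
  ],
)

```text
clock: 14.15
tcp_pos: [0.4475, -0.38, 0.1474]
orientation: [0.0, -0.218, 0.976, -0.001]
wrist_force: [0.8, -1.3, -0.7]
finger_gap: 0.0251
grip_force: 42.1
```

>>> step_arm(
  deltas=[
    [13,43,0,0,0,-4,-1],
    [13,43,0,0,0,-4,-1],
    [13,43,0,0,0,-4,-1],
    [13,43,0,0,0,-4,-1],
    [13,43,0,0,0,-4,-1],
  ],
)

```text
clock: 14.65
tcp_pos: [0.5126, -0.1632, 0.1453]
orientation: [0.0, -0.043, 0.999, -0.0]
wrist_force: [0.9, -0.4, -1.4]
finger_gap: 0.0247
grip_force: 42.0
```

>>> step_arm(
  deltas=[
    [13,45,0,0,0,-4,-1],
    [12,46,0,0,0,-4.4,-1],
    [0,0,0,0,0,0,-1],
    [0,0,0,0,0,0,-1],
    [0,0,0,0,0,0,-1],
  ],
)

```text
clock: 15.15
tcp_pos: [0.5374, -0.0744, 0.1447]
orientation: [0.0, 0.028, 1.0, -0.0]
wrist_force: [-0.3, -0.6, -2.0]
finger_gap: 0.025
grip_force: 42.0
```

>>> step_arm(
  deltas=[
    [0,0.8,-30,0,0,0,-1],
    [0,0,-30,0,0,0,-1],
    [0,0,-20,0,0,0,-1],
    [0,0,-15,0,0,0,-1],
    [0,0,-10,0,0,0,-1],
  ],
)

```text
clock: 15.65
tcp_pos: [0.5364, -0.0745, 0.038]
orientation: [-0.001, 0.03, 1.0, 0.0]
wrist_force: [0.3, 0.1, -0.2]
finger_gap: 0.0251
grip_force: 42.0
```

>>> step_arm(
  deltas=[
    [0,0,-5,0,0,0,-1],
    [0,0,0,0,0,0,-1],
    [0,0,0,0,0,0,-1],
  ],
)

```text
clock: 15.95
tcp_pos: [0.538, -0.0735, 0.0349]
orientation: [0.001, 0.029, 1.0, -0.0]
wrist_force: [-0.3, 0.2, -2.1]
finger_gap: 0.0248
grip_force: 42.0
```

>>> step_arm(
  deltas=[
    [0,0,-3,0,0,0,-1],
    [0,0,0,0,0,0,-1],
    [0,0,0,0,0,0,-1],
  ],
)

```text
clock: 16.25
tcp_pos: [0.5384, -0.0734, 0.0334]
orientation: [0.001, 0.028, 1.0, -0.001]
wrist_force: [-3.0, 0.6, 9.1]
finger_gap: 0.0248
grip_force: 43.4
```

>>> step_arm(
  deltas=[
    [0,0,0.5,0,0,0,0],
    [0,0,0,0,0,0,0],
    [0,0,0,0,0,0,0],
    [0,0,30,0,0,0,0],
    [0,0,45,0,0,0,0],
  ],
)

```text
clock: 16.75
tcp_pos: [0.5349, -0.0721, 0.1046]
orientation: [-0.003, 0.028, 1.0, 0.001]
wrist_force: [0.9, -0.2, 0.0]
finger_gap: 0.0428
grip_force: 0.0
```

>>> step_arm(
  deltas=[
    [0,10,50,0,0,0,0.5],
    [5,40,50,0,0,0,0.5],
    [5,45,30,0,0,0,0.5],
    [0,0,0,0,0,0,0.5],
    [0,0,0,0,0,0,0.5],
  ],
)

```text
clock: 17.25
tcp_pos: [0.5463, 0.0103, 0.2227]
orientation: [0.001, 0.027, 1.0, -0.0]
wrist_force: [-0.4, -0.1, 0.2]
finger_gap: 0.0642
grip_force: 0.0
```

```bash
python3 snap.py wrist:w9; python3 packs.py w9;  python3 - <<'E'
from h import *
c=pickle.load(open('w9.pkl','rb'));P=cloud(c);H=hsv(c);h,s,v=[H[...,i].astype(int) for i in range(3)]
a=np.radians(-3.25);X=np.array([np.cos(a),np.sin(a)]);Y=np.array([-np.sin(a),np.cos(a)])
for ce,st,mm in blobs((abs(h-28)<6)&(s>130)&(v>70),40):
    q=P[mm];print('yel',ce,st[4],np.median(q,0)@np.r_[X,0]-.5396,np.median(q,0)@np.r_[Y,0]-.052,np.percentile(q[:,2],[5,50,95]))
cc=pickle.load(open('t7.pkl','rb'));P=cloud(cc);H=hsv(cc);h,s,v=[H[...,i].astype(int) for i in range(3)]
m=(P[...,2]>.055)&(P[...,2]<.08)&(P[...,0]>.5)&(P[...,0]<.7)&(abs(P[...,1]-.34)<.1)
r=cv2.minAreaRect(P[m][:,:2].astype(np.float32)*1000);print('stand',r)
m=(abs(h-15)<7)&(s>130)&(P[...,2]>.118)&(P[...,2]<.13)&(abs(P[...,1]-.34)<.1)
q=np.array([ray(cc,u,v,.122)[:2] for v,u in np.argwhere(m)],np.float32)*1000
print('handle top',cv2.minAreaRect(q),q.mean(0))
w=(s<60)&(v>110)&(P[...,2]>.06)&(P[...,2]<.08)&(abs(P[...,1]-.34)<.1)&(abs(P[...,0]-.59)<.08)
q=np.array([ray(cc,u,v,.072)[:2] for v,u in np.argwhere(w)],np.float32)*1000
print('guard',q.mean(0),cv2.minEnclosingCircle(q))
E
```

```text
17.3 [0.5456 0.0096 0.2216] [-4.000e-04  2.790e-02  9.996e-01 -1.000e-04] 0.06399965382719716 [-0.13  0.26 -0.05  1.26 -0.   -0.07]
w9
yel [334.55031447 139.61949686] 318 -0.031016135031532555 0.004221801806642986 [0.04455891 0.04606518 0.04735334]
yel [238.31236443 139.80694143] 461 -0.030924300134450244 -0.09130844317264616 [0.03733066 0.04610967 0.04758121]
stand ((588.5130615234375, 338.51141357421875), (102.86182403564453, 77.42779541015625), 11.800397872924805)
handle top ((583.7281494140625, 333.6844482421875), (19.572364807128906, 24.244853973388672), 2.5770621299743652) [583.1051  334.24533]
guard [579.31824 327.79175] ((584.13037109375, 335.23699951171875), 22.0080509185791)
```

View pics/w9.png

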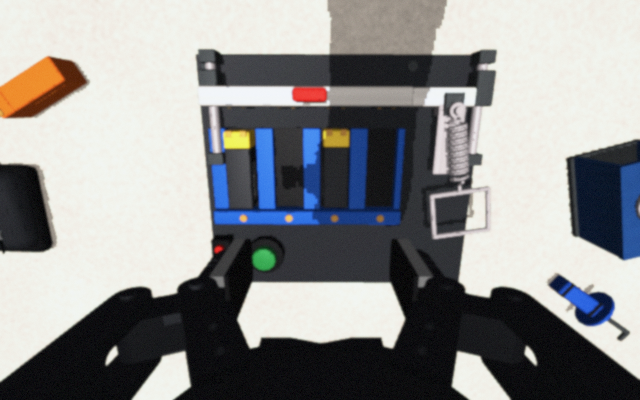

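Both packs are seated, caps at (238,139) and (335,138). Next I go above the puller.

>>> step_arm(
  deltas=[
    [4,32,8,0,0,-8.4,1],
    [4,32,8,0,0,-8.4,1],
    [4,32,8,0,0,-8.4,1],
    [4,32,8,0,0,-8.4,1],
    [4,32,8,0,0,-8.4,1],
  ],
)

```text
clock: 17.8
tcp_pos: [0.5655, 0.1691, 0.2605]
orientation: [-0.001, 0.388, 0.921, -0.001]
wrist_force: [0.7, -0.7, -0.6]
finger_gap: 0.085
grip_force: 0.0
```

>>> step_arm(
  deltas=[
    [4,32,8,0,0,-8.4,1],
    [4,32,0,0,0,-8.4,1],
    [4,32,0,0,0,-8.4,1],
    [6,34,0,0,0,-7.8,1],
    [0,0,0,0,0,0,1],
  ],
)

```text
clock: 18.3
tcp_pos: [0.5839, 0.3015, 0.267]
orientation: [-0.001, 0.631, 0.776, -0.001]
wrist_force: [0.1, -0.7, -1.2]
finger_gap: 0.0855
grip_force: 0.0
```

>>> step_arm(
  deltas=[
    [0,0,0,0,0,0,1],
    [0,0,0,0,0,0,1],
  ],
)

```text
clock: 18.5
tcp_pos: [0.5838, 0.2978, 0.269]
orientation: [-0.0, 0.631, 0.776, -0.001]
wrist_force: [0.6, 0.4, -0.1]
finger_gap: 0.0851
grip_force: 0.0
```

```bash
cat > pul.py <<'E'
import sys
from h import *
c=pickle.load(open(sys.argv[1]+'.pkl','rb'));P=cloud(c);H=hsv(c);h,s,v=[H[...,i].astype(int) for i in range(3)]
near=(abs(P[...,1]-.34)<.1)&(abs(P[...,0]-.59)<.09)
m=(abs(h-15)<9)&(s>120)&(abs(P[...,2]-.122)<.004)&near
q=np.array([ray(c,u,v,.122)[:2] for v,u in np.argwhere(m)],np.float32)*1000
print('handle top',cv2.minAreaRect(q))
m=(abs(P[...,2]-.068)<.0035)&near&(abs(h-108)<12)&(s>120)
q=np.array([ray(c,u,v,.068)[:2] for v,u in np.argwhere(m)],np.float32)*1000
print('stand',cv2.minAreaRect(q))
w=(s<70)&(v>90)&(abs(P[...,2]-.072)<.006)&near
q=np.array([ray(c,u,v,.072)[:2] for v,u in np.argwhere(w)],np.float32)*1000
print('guard',cv2.minEnclosingCircle(q),len(q))
E
python3 snap.py wrist:w10; python3 pul.py w10
```

```text
18.55 [0.5839 0.2978 0.2695] [-3.000e-04  6.314e-01  7.754e-01 -8.000e-04] 0.08586019147446278 [ 0.35  0.48  0.38  1.48 -0.    1.72]
handle top ((584.6578369140625, 337.9664001464844), (19.307361602783203, 25.434667587280273), 5.873223781585693)
stand ((588.9735717773438, 340.74066162109375), (97.5154037475586, 73.13911437988281), 12.368773460388184)
guard ((589.0482177734375, 340.15289306640625), 61.50284957885742) 931
```

View pics/w10.png

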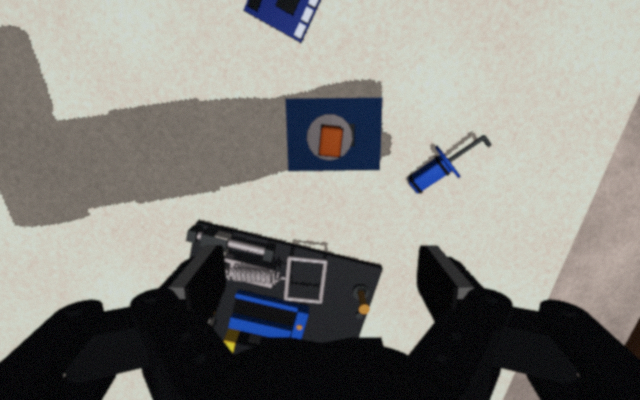

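The stand is at (333,134) and the handle at (331,141), turned a few degrees in its slot. The blue look-alike at (440,170) is clear of the approach. I grip the puller across its x.

>>> step_arm(
  deltas=[
    [1,20,-40,0,0,-2,1],
    [0,20,-40,0,0,-2,1],
    [0,0,-40,0,0,0,1],
    [0,0,-40,0,0,0,1],
    [0,0,-20,0,0,0,1],
  ],
  newtons=80,
)

```text
clock: 19.05
tcp_pos: [0.5829, 0.3372, 0.0863]
orientation: [-0.001, 0.658, 0.753, -0.003]
wrist_force: [0.3, -0.8, -1.0]
finger_gap: 0.0853
grip_force: 0.0
```

>>> step_arm(
  deltas=[
    [0,0,-12,0,0,0,1],
    [0,0,0,0,0,0,1],
    [0,0,0,0,0,0,1],
  ],
)

```text
clock: 19.35
tcp_pos: [0.5858, 0.3392, 0.0797]
orientation: [0.0, 0.658, 0.753, 0.001]
wrist_force: [-0.4, -0.0, 0.9]
finger_gap: 0.0851
grip_force: 0.0
```

>>> step_arm(
  deltas=[
    [0,0,0,0,0,0,0],
    [0,0,0,0,0,0,-0.3],
    [0,0,0,0,0,0,-1],
    [0,0,0,0,0,0,-1],
    [0,0,0,0,0,0,-1],
  ],
)

```text
clock: 19.85
tcp_pos: [0.5852, 0.3398, 0.079]
orientation: [0.0, 0.658, 0.753, 0.001]
wrist_force: [0.5, 0.2, -1.3]
finger_gap: 0.0193
grip_force: 78.0
```

>>> step_arm(
  deltas=[
    [0,0,0,0,0,0,-1],
    [0,0,0,0,0,0,-1],
  ],
)

```text
clock: 20.05
tcp_pos: [0.5852, 0.3397, 0.0789]
orientation: [0.0, 0.658, 0.753, 0.001]
wrist_force: [-0.6, -0.2, 3.1]
finger_gap: 0.0191
grip_force: 78.7
```

The puller is gripped. Its slot TCP pose is (0.5852, 0.3397, 0.079), yaw 97.7°. I lift it out and measure the ring.

>>> step_arm(
  deltas=[
    [0,0,15,0,0,0,-1],
    [0,0,30,0,0,0,-1],
    [0,0,40,0,0,0,-1],
    [0,0,35,0,0,0,-1],
    [0,0,0,0,0,0,-1],
  ],
)

```text
clock: 20.55
tcp_pos: [0.5873, 0.3405, 0.204]
orientation: [0.002, 0.658, 0.753, 0.004]
wrist_force: [0.9, 1.0, -1.7]
finger_gap: 0.0188
grip_force: 78.5
```

```bash
python3 snap.py wrist:w11 top:t11 side:s11;  python3 - <<'E'
from h import *
a=np.radians(-3.25);X=np.array([np.cos(a),np.sin(a)]);Y=np.array([-np.sin(a),np.cos(a)])
for f in('w9','w10','t11'):
    c=pickle.load(open(f+'.pkl','rb'));P=cloud(c);H=hsv(c);h,s,v=[H[...,i].astype(int) for i in range(3)]
    jx=P[...,:2]@X-.5396;jy=P[...,:2]@Y-.052
    m=(abs(P[...,2]-.047)<.006)&(jx>.01)&(jx<.1)&(jy>.07)&(jy<.18)&(s<70)&(v>90)
    uv=np.argwhere(m)[:,::-1]
    q=np.array([ray(c,*p,.047)[:2] for p in uv]);q=(np.c_[q@X-.5396,q@Y-.052]*1000).astype(np.float32)
    b=q[q[:,0]>q[:,0].max()-8]
    print(f,len(q),'ring rect',cv2.minAreaRect(q[q[:,0]>22]),'box',cv2.boxPoints(cv2.minAreaRect(q[q[:,0]>22])).round(0).tolist())
    m=(abs(h-17)<9)&(s>90)&(v>80)&(jx>.1)&(jy>.09)&(jy<.15)&(jx<.15)
    q=np.array([ray(c,*p,.0555)[:2] for p in np.argwhere(m&(abs(P[...,2]-.055)<.005))[:,::-1]])
    if len(q): q=q*1;print('post head',(q@X-.5396).mean(),(q@Y-.052).mean(),np.ptp(q@X),np.ptp(q@Y),len(q))
im=[pickle.load(open(f+'.pkl','rb'))['image'] for f in('w11','s11')]
A=np.hstack([cv2.resize(im[0][:,150:500],(450,514)),cv2.resize(im[1][150:350,200:336],(350,514))]);cv2.imwrite('pics/c11.png',A[:,:,::-1])
E
```

```text
20.7 [0.5844 0.3393 0.1971] [-3.000e-04  6.577e-01  7.533e-01 -8.000e-04] 0.019189145921198334 [ 0.41  0.53  0.29  1.33 -0.    1.84]
w9 964 ring rect ((44.194602966308594, 135.6988067626953), (50.288818359375, 62.283226013183594), 8.595770835876465) box [[15.0, 163.0], [24.0, 101.0], [74.0, 109.0], [64.0, 170.0]]
w10 592 ring rect ((43.652061462402344, 135.11343383789062), (49.541648864746094, 62.72303771972656), 8.723535537719727) box [[14.0, 162.0], [24.0, 100.0], [73.0, 108.0], [63.0, 170.0]]
post head 0.12532069935236553 0.1204258747391608 0.013964526242316921 0.014581095367738578 91
t11 90 ring rect ((45.891693115234375, 134.87200927734375), (44.58062744140625, 64.73950958251953), 2.4682421684265137) box [[22.0, 166.0], [25.0, 102.0], [70.0, 103.0], [67.0, 168.0]]
post head 0.1251617116668181 0.11825017163488905 0.009314957701905602 0.01204421307483125 17
```

View pics/c11.png

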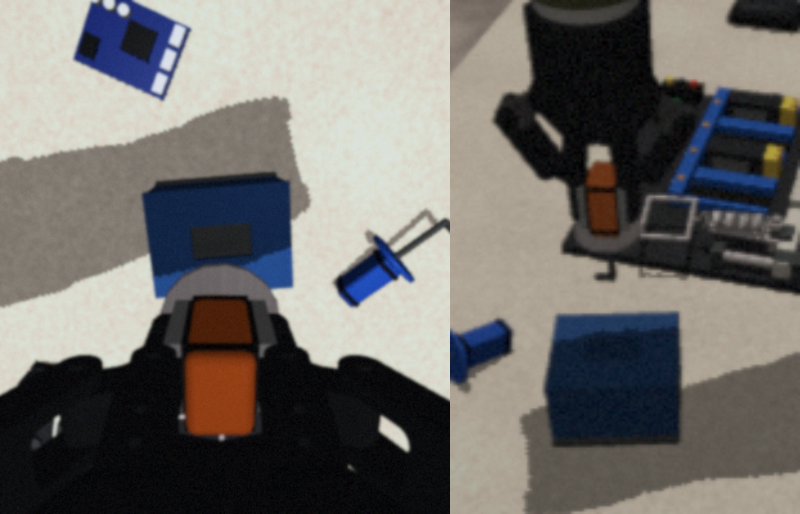

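The puller is out of the stand with its foot pointing +x (side view, about (605,270) in the crop). The ring is swung 8.6° to +y, with its inside centre at jig (44,136). The post is at jig (125,120). I carry the puller over the ring.

>>> step_arm(
  deltas=[
    [0,-35,0,0,0,-2,-1],
    [0,-45,0,0,0,-3,-1],
    [0,-45,0,0,0,-3,-1],
    [0,-40,0,0,0,-3,-1],
    [1,-19,-20,0,0,0,-1],
  ],
)

```text
clock: 21.2
tcp_pos: [0.5861, 0.1524, 0.1784]
orientation: [0.001, 0.728, 0.685, 0.0]
wrist_force: [-0.3, 0.9, -2.4]
finger_gap: 0.0188
grip_force: 78.5
```

>>> step_arm(
  deltas=[
    [0,0,-30,0,0,0,-1],
    [0,0,-15,0,0,0,-1],
    [0,0,0,0,0,0,-1],
    [0,0,0,0,0,0,-1],
    [0,0,0,0,0,0,-1],
  ],
)

```text
clock: 21.7
tcp_pos: [0.5862, 0.1558, 0.1337]
orientation: [0.0, 0.727, 0.687, 0.0]
wrist_force: [0.3, -0.0, -1.5]
finger_gap: 0.0189
grip_force: 78.5
```

```bash
python3 snap.py side:s12 wrist:w12;  python3 - <<'E'
from h import *
im=[pickle.load(open(f+'.pkl','rb'))['image'] for f in('w12','s12')]
A=np.hstack([cv2.resize(im[0],(390,244)),np.zeros((244,10,3),np.uint8)]);B=cv2.resize(im[1][170:270,240:340],(400,400),interpolation=2)
o=np.zeros((400,800,3),np.uint8);o[:244,:400]=A;o[:,400:]=B;cv2.imwrite('pics/c12.png',o[:,:,::-1])
E
```

```text
21.8 [0.5865 0.1559 0.1343] [5.000e-04 7.267e-01 6.870e-01 7.000e-04] 0.01927423174976308 [ 0.13  0.42 -0.05  1.11 -0.    1.75]
```

View pics/c12.png

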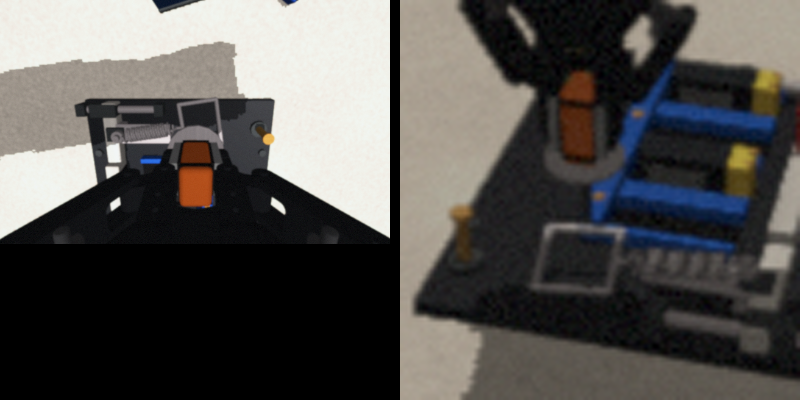

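```bash
python3 - <<'E'
from h import *
a=np.radians(-3.25);X=np.array([np.cos(a),np.sin(a)]);Y=np.array([-np.sin(a),np.cos(a)])
def proj(c,p):
    T=np.linalg.inv(c['world_from_camera']);q=c['K']@(T[:3,:3]@p+T[:3,3]);return q[:2]/q[2]
c=pickle.load(open('s12.pkl','rb'));w=pickle.load(open('w12.pkl','rb'))
t=np.array([.5865,.1559]);print('tcp jig',t@X-.5396,t@Y-.052)
for dy in(-4,-2,0):
    g=np.r_[t+Y*dy/1000,.1785-.056+.0] 
    o=np.r_[t+Y*dy/1000,.078]
    for n,z in(('foot',.0783),('guardbot',.1233),('guardtop',.1273),('top',.1773)):
        p=np.r_[t+Y*dy/1000,z];s=proj(c,p);print(dy,n,'crop',((s-[240,170])*4+[400,0]).round(0),'wrist',proj(w,p).round(0))
H=hsv(w);m=(abs(H[...,0].astype(int)-12)<8)&(H[...,1]>150);b=max(blobs(m),key=lambda b:b[1][4]);print(b[0],b[1])
P=cloud(w);print(P[b[2]][::300].round(3))
P=cloud(c);H=hsv(c);m=(abs(H[...,0].astype(int)-12)<8)&(H[...,1]>130);m[:170]=0;m[270:]=0;m[:,:260]=0;m[:,300:]=0
b=max(blobs(m),key=lambda b:b[1][4]);q=P[b[2]];print(np.median(q,0),np.percentile(q,[3,97],0).round(3))
E
```

```text
tcp jig 0.03711830920075454 0.13689958134581162
-4 foot crop [586. 216.] wrist [320. 222.]
-4 guardbot crop [584. 155.] wrist [320. 251.]
-4 guardtop crop [583. 150.] wrist [320. 255.]
-4 top crop [581.  78.] wrist [319. 316.]
-2 foot crop [585. 218.] wrist [320. 219.]
-2 guardbot crop [583. 157.] wrist [320. 248.]
-2 guardtop crop [582. 152.] wrist [320. 251.]
-2 top crop [580.  80.] wrist [319. 311.]
0 foot crop [584. 220.] wrist [320. 216.]
0 guardbot crop [582. 159.] wrist [320. 244.]
0 guardtop crop [581. 154.] wrist [320. 248.]
0 top crop [579.  82.] wrist [319. 306.]
[320.62201482 304.34998628] [ 293  271   57   70 3643]
[[0.58  0.168 0.173]
 [0.593 0.166 0.175]
 [0.579 0.165 0.176]
 [0.584 0.163 0.176]
 [0.589 0.161 0.176]
 [0.595 0.159 0.177]
 [0.581 0.158 0.178]
 [0.588 0.154 0.177]
 [0.595 0.152 0.177]
 [0.585 0.15  0.178]
 [0.578 0.147 0.176]
 [0.591 0.146 0.178]
 [0.594 0.142 0.176]]
[0.5871603  0.16490747 0.16120381] [[0.577 0.144 0.129]
 [0.597 0.168 0.177]]
```

The puller position agrees with the prediction: shank at about jig (37,136), inside the ring. I descend.

>>> step_arm(
  deltas=[
    [-0.5,-2,0,0,0,0,-1],
    [0,0,-10,0,0,0,-1],
    [0,0,-15,0,0,0,-1],
    [0,0,-16,0,0,0,-1],
    [0,0,0,0,0,0,-1],
  ],
)

```text
clock: 22.3
tcp_pos: [0.5834, 0.1532, 0.0895]
orientation: [-0.001, 0.727, 0.687, -0.002]
wrist_force: [-1.0, -0.1, -2.3]
finger_gap: 0.019
grip_force: 78.5
```

>>> step_arm(
  deltas=[
    [0,0,0,0,0,0,-1],
    [8,-0.5,0,0,0,0,-1],
    [8,-0.5,0,0,0,0,-1],
    [0,0,0,0,0,0,-1],
    [0,0,0,0,0,0,-1],
  ],
)

```text
clock: 22.8
tcp_pos: [0.6021, 0.1524, 0.0926]
orientation: [0.0, 0.727, 0.687, 0.0]
wrist_force: [-0.7, 0.5, -1.7]
finger_gap: 0.0193
grip_force: 78.5
```

>>> step_arm(
  deltas=[
    [8,-0.5,0,0,0,0,-1],
    [8,-0.5,0,0,0,0,-1],
    [0,0,0,0,0,0,-1],
    [0,0,0,0,0,0,-1],
  ],
)

```text
clock: 23.2
tcp_pos: [0.6178, 0.1514, 0.0921]
orientation: [0.0, 0.727, 0.687, 0.0]
wrist_force: [0.4, -0.6, -1.3]
finger_gap: 0.0191
grip_force: 78.5
```

```bash
cat > chk.py <<'E'
import sys
from h import *
f=sys.argv[1]
im=[pickle.load(open(p+f+'.pkl','rb'))['image'] for p in('w','s')]
o=np.zeros((400,800,3),np.uint8);o[:300,:400]=cv2.resize(im[0][40:280,150:470],(400,300),interpolation=2);o[:,400:]=cv2.resize(im[1][170:270,240:340],(400,400),interpolation=2);o=cv2.convertScaleAbs(o,alpha=1.6);cv2.imwrite(f'pics/c{f}.png',o[:,:,::-1])
a=np.radians(-3.25);X=np.array([np.cos(a),np.sin(a)]);Y=np.array([-np.sin(a),np.cos(a)])
for p in 'ws':
    c=pickle.load(open(p+f+'.pkl','rb'));P=cloud(c);H=hsv(c);h,s,v=[H[...,i].astype(int) for i in range(3)]
    for ce,st,mm in blobs(((h<6)|(h>174))&(s>150)&(v>60),6):
        q=np.median(P[mm],0)
        if .05<q[2]<.09: print(p,'grip jig x',q[:2]@X-.5396,q[2])
from workcell import get_state
s=get_state();t=s['tcp_pos'];print('tcp jig',t[:2]@X-.5396,t[:2]@Y-.052,t[2],s['wrist_force'].round(1))
E
python3 snap.py wrist:w13 side:s13; python3 chk.py 13
```

```text
23.3 [0.6176 0.1515 0.0923] [2.000e-04 7.269e-01 6.868e-01 1.000e-04] 0.019554013780822818 [ 0.11  0.5  -0.02  1.05 -0.    1.74]
s grip jig x -0.06571583274961301 0.07498126095223212
tcp jig 0.06843518360874312 0.13425943944177843 0.09225796765153597 [-0.1 -0.8 -1.9]
```

View pics/c13.png

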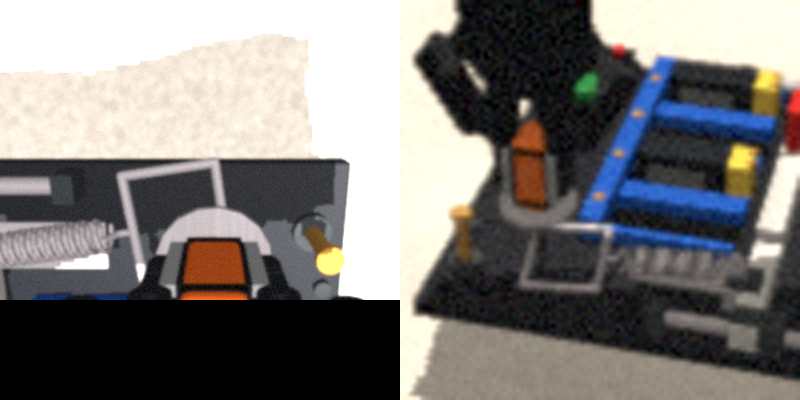

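The shank has caught the ring bar and the ring is moving (from 535 to 520 in the side crop). I continue pulling along jig +x.

>>> step_arm(
  deltas=[
    [7,-0.4,0,0,0,0,-1],
    [7,-0.4,0,0,0,0,-1],
    [6,-0.3,0,0,0,0,-1],
    [0,0,0,0,0,0,-1],
  ],
)

```text
clock: 23.7
tcp_pos: [0.6383, 0.1502, 0.0921]
orientation: [0.0, 0.727, 0.687, 0.0]
wrist_force: [-2.9, -1.0, -1.1]
finger_gap: 0.0194
grip_force: 78.5
```

>>> step_arm(
  deltas=[
    [5,-0.3,0,0,0,0,-1],
    [5,-0.3,0,0,0,0,-1],
    [0,0,0,0,0,0,-1],
    [0,0,0,0,0,0,-1],
  ],
)

```text
clock: 24.1
tcp_pos: [0.6474, 0.1497, 0.0921]
orientation: [-0.0, 0.727, 0.687, -0.0]
wrist_force: [-2.2, -0.2, -1.0]
finger_gap: 0.0189
grip_force: 78.4
```

>>> step_arm(
  deltas=[
    [0,0,8,0,0,0,-1],
    [0,0,8,0,0,0,-1],
    [0,0,6,0,0,0,-1],
    [0,0,0,0,0,0,-1],
    [0,0,0,0,0,0,-1],
  ],
)

```text
clock: 24.6
tcp_pos: [0.6474, 0.1499, 0.1146]
orientation: [0.0, 0.727, 0.687, 0.0]
wrist_force: [-2.2, 0.0, -2.6]
finger_gap: 0.019
grip_force: 78.4
```

```bash
python3 snap.py wrist:w14 side:s14; python3 chk.py 14
```

```text
24.7 [0.6472 0.1498 0.114 ] [-1.000e-04  7.268e-01  6.868e-01 -2.000e-04] 0.019192827490472766 [ 0.11  0.54  0.1   1.13 -0.    1.73]
s grip jig x -0.043494606355319765 0.07365556376166194
tcp jig 0.09802154867886315 0.13424540260886697 0.11402718648165329 [-3.5 -0.4 -2.4]
```

View pics/c14.png

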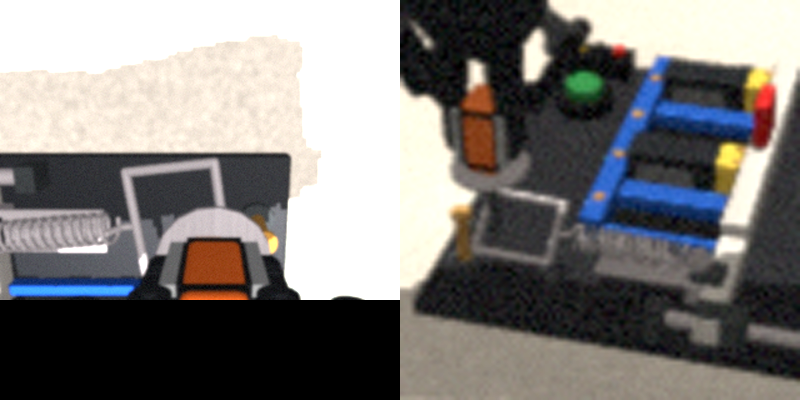

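That picture was my 15th, one over the limit of 14, so I view no more and check by numbers only. It showed the bar closed on the packs and the ring lifted on the foot. Now I measure the ring pose numerically.

```bash
cat > ring.py <<'E'
import sys
from h import *
a=np.radians(-3.25);X=np.array([np.cos(a),np.sin(a)]);Y=np.array([-np.sin(a),np.cos(a)])
def ringm(f,zlo=.038,zhi=.085,lo=.045):
    c=pickle.load(open(f+'.pkl','rb'));P=cloud(c);H=hsv(c);h,s,v=[H[...,i].astype(int) for i in range(3)]
    jx=P[...,:2]@X-.5396;jy=P[...,:2]@Y-.052
    m=(P[...,2]>zlo)&(P[...,2]<zhi)&(jx>lo)&(jx<.15)&(jy>.085)&(jy<.185)&(s<70)&(v>60)
    for ce,st,mm in blobs(m,15):
        q=np.c_[jx[mm],jy[mm],P[mm][:,2]]*1000
        r=cv2.minAreaRect(q[:,:2].astype(np.float32))
        print(f,st[4],'z',np.percentile(q[:,2],[5,50,95]).round(0),'rect',np.round(r[0],1),np.round(r[1],1),round(r[2],1),'box',cv2.boxPoints(r).round(0).tolist())
for f in sys.argv[1:]: ringm(f)
E
python3 ring.py s14 w14
```

```text
s14 105 z [61. 65. 71.] rect [ 74.7 134.8] [57.4 63.6] 6.0 box [[43.0, 163.0], [49.0, 100.0], [107.0, 106.0], [100.0, 169.0]]
w14 1666 z [62. 66. 72.] rect [ 70.9 147.1] [72.7 46.8] 43.2 box [[28.0, 139.0], [60.0, 105.0], [113.0, 155.0], [81.0, 189.0]]
```

The ring's −y wire (inside at about y 111.5) would pass too close to the post head (113–127). I back off, shift the shank +13 mm in y inside the ring, re-engage, then drag the ring back towards −y.

>>> step_arm(
  deltas=[
    [0,0,-11,0,0,0,-1],
    [0,0,-11,0,0,0,-1],
    [-10,0.6,0,0,0,0,-1],
    [0,0,0,0,0,0,-1],
    [0.4,7,0,0,0,0,-1],
  ],
)

```text
clock: 25.2
tcp_pos: [0.6389, 0.157, 0.0921]
orientation: [0.001, 0.727, 0.686, 0.001]
wrist_force: [0.3, 0.1, -1.6]
finger_gap: 0.0192
grip_force: 78.5
```

>>> step_arm(
  deltas=[
    [0.4,7,0,0,0,0,-1],
    [0,0,0,0,0,0,-1],
    [6,-0.3,0,0,0,0,-1],
    [6,-0.3,0,0,0,0,-1],
    [0,0,0,0,0,0,-1],
  ],
)

```text
clock: 25.7
tcp_pos: [0.6504, 0.1635, 0.0919]
orientation: [-0.0, 0.727, 0.687, -0.001]
wrist_force: [-3.4, -0.7, -1.3]
finger_gap: 0.019
grip_force: 78.6
```

>>> step_arm(
  deltas=[
    [-0.3,-5,0,0,0,0,-1],
    [-0.3,-5,0,0,0,0,-1],
    [-0.3,-5,0,0,0,0,-1],
    [0,0,0,0,0,0,-1],
    [0,0,0,0,0,0,-1],
  ],
)

```text
clock: 26.2
tcp_pos: [0.6492, 0.1484, 0.0923]
orientation: [-0.0, 0.727, 0.687, 0.0]
wrist_force: [-2.9, -0.3, -1.0]
finger_gap: 0.0191
grip_force: 78.5
```

```bash
python3 snap.py wrist:w15 side:s15; python3 chk.py 15; python3 ring.py s15 w15
```

```text
26.3 [0.6492 0.1488 0.0923] [-0.      0.7269  0.6868  0.    ] 0.019729300281041206 [0.1  0.55 0.07 1.09 0.   1.73]
s grip jig x -0.043256288889442884 0.07536818220050523
tcp jig 0.10016213546055475 0.13333892169390013 0.09230716715993725 [-3.4 -0.5 -1.3]
s15 137 z [45. 49. 85.] rect [ 91.2 127.2] [77.2 62.7] 13.0 box [[47.0, 149.0], [61.0, 88.0], [136.0, 105.0], [122.0, 166.0]]
w15 1614 z [47. 49. 58.] rect [ 73.5 139.3] [75.3 39.5] 42.4 box [[32.0, 129.0], [59.0, 99.0], [115.0, 150.0], [88.0, 179.0]]
w15 17 z [83. 84. 85.] rect [117.2 147.4] [1.  5.4] 54.2 box [[115.0, 149.0], [119.0, 145.0], [120.0, 146.0], [115.0, 149.0]]
w15 27 z [41. 84. 85.] rect [124.3 134.4] [ 2.6 25.1] 28.9 box [[117.0, 145.0], [129.0, 123.0], [131.0, 124.0], [119.0, 146.0]]
```

Restricting z to isolate the ring.

```bash
cat > ring2.py <<'E'
import sys
from ring import *
# side-view: limits of ring wires; y extents per x slice, from pixels cast to z
f=sys.argv[1];z0=float(sys.argv[2])
c=pickle.load(open(f+'.pkl','rb'));P=cloud(c);H=hsv(c);h,s,v=[H[...,i].astype(int) for i in range(3)]
m=(abs(P[...,2]-z0)<.007)&(s<70)&(v>60)
q=np.array([ray(c,u,w,z0)[:2] for w,u in np.argwhere(m)]);j=np.c_[q@X-.5396,q@Y-.052]*1000
j=j[(j[:,0]>45)&(j[:,0]<150)&(j[:,1]>85)&(j[:,1]<185)]
for x in range(50,145,6):
    k=np.sort(j[abs(j[:,0]-x)<3][:,1])
    if len(k): 
        g=np.split(k,np.flatnonzero(np.diff(k)>4)+1);print(x,[(round(a.min()),round(a.max())) for a in g])
E
sed -i 's/^for f in sys.argv\[1:\]: /if __name__=="__main__":\n  for f in sys.argv[1:]: /' ring.py
echo s14;python3 ring2.py s14 .065; echo s15;python3 ring2.py s15 .047; echo w15; python3 ring2.py w15 .047
```

```text
s14
50 [(135, 136), (160, 163)]
56 [(109, 109), (118, 118), (126, 156), (160, 165)]
62 [(106, 122), (161, 166)]
68 [(104, 111), (163, 164)]
74 [(105, 110), (161, 165)]
80 [(106, 110), (162, 163)]
86 [(103, 108), (160, 165)]
92 [(105, 110), (161, 162)]
98 [(103, 107), (152, 164)]
104 [(104, 108), (126, 149), (153, 157)]
s15
50 [(122, 122)]
56 [(94, 94), (103, 103), (111, 111), (119, 123)]
62 [(91, 115), (120, 132), (136, 152)]
68 [(92, 97), (148, 153)]
74 [(90, 98), (150, 151)]
80 [(91, 96), (148, 153)]
86 [(92, 97), (150, 153)]
92 [(94, 98), (151, 152)]
98 [(149, 153)]
104 [(127, 131), (135, 139), (150, 154)]
128 [(121, 121)]
134 [(114, 118)]
w15
50 [(114, 128)]
56 [(100, 152)]
62 [(100, 153)]
68 [(148, 153)]
74 [(148, 153)]
80 [(149, 153)]
86 [(149, 153)]
92 [(149, 154)]
98 [(149, 154)]
104 [(143, 154)]
128 [(124, 126)]
```

Ring is now centred at about y 123 with the shank at 132.5, which clears the head. I lift and stretch over the post.

>>> step_arm(
  deltas=[
    [0,0,8,0,0,0,-1],
    [0,0,8,0,0,0,-1],
    [0,0,6,0,0,0,-1],
    [6,-0.3,0,0,0,0,-1],
    [6,-0.3,0,0,0,0,-1],
  ],
)

```text
clock: 26.8
tcp_pos: [0.661, 0.1484, 0.1147]
orientation: [-0.0, 0.727, 0.687, -0.0]
wrist_force: [-6.0, -0.2, -2.2]
finger_gap: 0.0191
grip_force: 78.4
```

>>> step_arm(
  deltas=[
    [6,-0.3,0,0,0,0,-1],
    [6,-0.4,0,0,0,0,-1],
    [6,-0.4,0,0,0,0,-1],
    [5,-0.3,0,0,0,0,-1],
    [0,0,0,0,0,0,-1],
  ],
)

```text
clock: 27.3
tcp_pos: [0.6818, 0.1467, 0.1124]
orientation: [-0.002, 0.727, 0.687, -0.003]
wrist_force: [-10.0, -0.0, -3.7]
finger_gap: 0.0194
grip_force: 78.5
```

>>> step_arm(
  deltas=[
    [0,0,0,0,0,0,-1],
    [0,0,0,0,0,0,-1],
  ],
)

```text
clock: 27.5
tcp_pos: [0.6812, 0.1468, 0.1124]
orientation: [-0.002, 0.727, 0.687, -0.003]
wrist_force: [-9.5, -0.1, -2.7]
finger_gap: 0.0192
grip_force: 78.4
```

```bash
python3 snap.py wrist:w16 side:s16; python3 chk.py 16; python3 ring2.py s16 .064;echo; python3 ring2.py w16 .064;python3 ring.py s16
```

```text
27.6 [0.6812 0.1468 0.1124] [-0.0024  0.7267  0.6869 -0.0029] 0.01917598847603517 [0.1  0.61 0.21 1.18 0.   1.72]
s grip jig x -0.04360723902507457 0.07531134951965324
tcp jig 0.1321470100224268 0.13318809329865516 0.11243747167831751 [-10.   -0.1  -3.1]
50 [(127, 134)]
56 [(124, 128)]
62 [(118, 121), (130, 137)]
68 [(127, 134)]
74 [(121, 125)]
80 [(117, 118)]
86 [(99, 99), (107, 107), (116, 116), (123, 127), (152, 152)]
92 [(95, 124), (129, 133), (137, 140), (145, 148), (153, 153)]
98 [(93, 97), (150, 154)]
104 [(93, 99), (151, 152)]
110 [(91, 96), (149, 154)]
116 [(93, 97), (148, 154)]
122 [(90, 94), (148, 153)]
128 [(91, 96), (146, 151)]
134 [(102, 102), (107, 107), (119, 119), (128, 132), (136, 136), (140, 152)]
140 [(124, 149)]

50 [(115, 133)]
56 [(115, 133)]
62 [(115, 133)]
68 [(114, 133)]
74 [(115, 133)]
80 [(115, 124), (132, 132)]
86 [(121, 125)]
92 [(99, 154)]
98 [(106, 106), (149, 154)]
104 [(149, 154)]
110 [(149, 154)]
116 [(149, 153)]
122 [(149, 153)]
128 [(149, 153)]
134 [(143, 153)]
140 [(143, 153)]
s16 107 z [59. 64. 69.] rect [115.2 122.4] [57. 62.] 1.0 box [[86.0, 153.0], [87.0, 91.0], [144.0, 92.0], [143.0, 154.0]]
```

>>> step_arm(
  deltas=[
    [3,-0.2,0,0,0,0,-1],
    [3,-0.2,0,0,0,0,-1],
    [0,0,0,0,0,0,-1],
    [0,0,-6,0,0,0,-1],
    [0,0,-6,0,0,0,-1],
  ],
)

```text
clock: 28.1
tcp_pos: [0.6868, 0.1465, 0.1004]
orientation: [-0.003, 0.727, 0.687, -0.003]
wrist_force: [-10.4, 0.1, -1.2]
finger_gap: 0.0195
grip_force: 78.5
```

>>> step_arm(
  deltas=[
    [0,0,-6,0,0,0,-1],
    [0,0,-6,0,0,0,-1],
    [0,0,0,0,0,0,-1],
    [0,0,0,0,0,0,-1],
  ],
)

```text
clock: 28.5
tcp_pos: [0.6873, 0.1465, 0.0892]
orientation: [-0.002, 0.727, 0.687, -0.003]
wrist_force: [-10.1, -0.5, 2.1]
finger_gap: 0.0188
grip_force: 79.1
```

```bash
python3 snap.py wrist:w17 side:s17; python3 chk.py 17; python3 ring.py s17;python3 ring2.py s17 .047;echo; python3 ring2.py w17 .047
```

```text
28.6 [0.6873 0.1465 0.0894] [-0.0021  0.7267  0.6869 -0.0025] 0.019274247559235742 [0.1  0.63 0.2  1.14 0.   1.72]
s grip jig x -0.043506621093662934 0.0736501832120019
tcp jig 0.1383063912741186 0.13320679621456916 0.08936427836648027 [-11.   -1.1   0.5]
s17 174 z [44. 48. 82.] rect [117.5 124.1] [70.3 52.2] 74.8 box [[83.0, 97.0], [133.0, 83.0], [152.0, 151.0], [102.0, 165.0]]
50 [(122, 122), (129, 129)]
56 [(118, 123), (130, 130)]
62 [(115, 115)]
68 [(118, 118)]
74 [(115, 131)]
80 [(120, 121)]
86 [(117, 117)]
92 [(123, 124)]
98 [(92, 125), (129, 133), (137, 141), (145, 153)]
104 [(93, 98), (150, 155)]
110 [(94, 99), (152, 153)]
116 [(96, 97), (149, 154)]
122 [(93, 98), (151, 155)]
128 [(94, 100), (121, 121), (152, 156)]
134 [(96, 96), (118, 118), (138, 138), (150, 155)]
140 [(115, 115), (132, 156)]

50 [(112, 131)]
56 [(112, 131)]
62 [(113, 131)]
68 [(113, 131)]
74 [(113, 131)]
80 [(113, 131)]
86 [(113, 127)]
92 [(121, 124), (141, 142), (149, 152)]
98 [(100, 154)]
104 [(149, 154)]
110 [(149, 154)]
116 [(149, 154)]
122 [(149, 154)]
128 [(149, 154)]
134 [(150, 154)]
140 [(145, 154)]
```

Ring is down at about 47–48 mm on both sides of the post. I relax back towards −x.

>>> step_arm(
  deltas=[
    [-4,0.2,0,0,0,0,-1],
    [-4,0.2,0,0,0,0,-1],
    [-4,0.2,0,0,0,0,-1],
    [-5,0.3,0,0,0,0,-1],
    [0,0,0,0,0,0,-1],
  ],
)

```text
clock: 29.1
tcp_pos: [0.6748, 0.1475, 0.091]
orientation: [0.001, 0.727, 0.687, 0.001]
wrist_force: [0.2, 1.2, -1.3]
finger_gap: 0.0189
grip_force: 79.0
```

```bash
python3 snap.py wrist:w18 side:s18; python3 chk.py 18; python3 ring2.py s18 .047|tail -9;echo; python3 ring2.py w18 .047|tail -9
```

```text
29.2 [0.6749 0.1473 0.0911] [0.0011 0.7269 0.6868 0.0013] 0.018851166796799775 [ 0.1   0.6   0.14  1.11 -0.    1.73]
s grip jig x -0.043513853924544266 0.0728929737851921
tcp jig 0.12590747092654497 0.1333574586246559 0.09106303650493466 [-0.6 -0.2 -0.8]
86 [(93, 126), (130, 154)]
92 [(94, 99), (106, 106), (115, 115), (151, 152)]
98 [(91, 96), (149, 153)]
104 [(93, 98), (150, 155)]
110 [(94, 99), (152, 153)]
116 [(92, 97), (149, 154)]
122 [(93, 93), (97, 97), (151, 155)]
128 [(133, 137), (141, 141), (149, 156)]
134 [(125, 130), (134, 138), (142, 150), (154, 154)]

86 [(101, 154)]
92 [(107, 143), (149, 154)]
98 [(149, 154)]
104 [(149, 154)]
110 [(149, 154)]
116 [(149, 154)]
122 [(150, 154)]
128 [(145, 154)]
134 [(144, 154)]
```

The load has gone onto the post. I retract the foot clear of the ring bar and lift.

>>> step_arm(
  deltas=[
    [-6,0.3,0,0,0,0,-1],
    [-6,0.3,0,0,0,0,-1],
    [-7,0.4,0,0,0,0,-1],
    [0,0,0,0,0,0,-1],
    [0,0,0,0,0,0,-1],
  ],
)

```text
clock: 29.7
tcp_pos: [0.6542, 0.1484, 0.0905]
orientation: [0.0, 0.727, 0.687, 0.0]
wrist_force: [0.6, 0.6, -2.3]
finger_gap: 0.0194
grip_force: 79.1
```

>>> step_arm(
  deltas=[
    [0,0,8,0,0,0,-1],
    [0,0,8,0,0,0,-1],
    [0,0,0,0,0,0,-1],
  ],
)

```text
clock: 30.0
tcp_pos: [0.6558, 0.1484, 0.1084]
orientation: [0.001, 0.727, 0.687, 0.001]
wrist_force: [0.1, -0.3, -1.3]
finger_gap: 0.0191
grip_force: 79.1
```

```bash
python3 snap.py side:s19 wrist:w19; python3 chk.py 19;  python3 ring2.py s19 .047|tail -9
```

```text
30.1 [0.655  0.1483 0.107 ] [5.000e-04 7.269e-01 6.868e-01 6.000e-04] 0.01884334614652148 [ 0.1   0.55  0.11  1.12 -0.    1.73]
s grip jig x -0.043531585310418675 0.07560206114279272
tcp jig 0.10592271208154791 0.1332148865388124 0.10703691121179586 [-0.3 -0.4 -0.9]
86 [(93, 138), (142, 154)]
92 [(94, 99), (106, 106), (151, 152)]
98 [(91, 96), (149, 153)]
104 [(93, 98), (150, 154)]
110 [(94, 99), (152, 153)]
116 [(92, 97), (149, 154)]
122 [(93, 93), (151, 156)]
128 [(95, 100), (125, 125), (129, 129), (133, 137), (141, 145), (149, 156)]
134 [(96, 100), (110, 110), (118, 130), (134, 138), (142, 150), (154, 154)]
```

The foot is free. The ring stays level round the post, bar at x ≈ 132. I return the puller to its stand.

>>> step_arm(
  deltas=[
    [0,0,40,0,0,0,-1],
    [0,0,40,0,0,0,-1],
    [-4,20,23,0,0,3,-1],
    [-16,42,0,0,0,3,-1],
    [-16,42,0,0,0,3,-1],
  ],
)

```text
clock: 30.6
tcp_pos: [0.6191, 0.2526, 0.2105]
orientation: [0.001, 0.671, 0.742, 0.001]
wrist_force: [1.2, 1.3, -2.2]
finger_gap: 0.0192
grip_force: 79.3
```

>>> step_arm(
  deltas=[
    [-16,42,0,0,0,3,-1],
    [-17,42,0,0,0,2,-1],
    [0,3,0,0,0,0,-1],
    [0,0,0,0,0,0,-1],
    [0,0,0,0,0,0,-1],
  ],
)

```text
clock: 31.1
tcp_pos: [0.5855, 0.3387, 0.209]
orientation: [0.0, 0.638, 0.77, -0.0]
wrist_force: [0.3, -0.9, -2.0]
finger_gap: 0.0194
grip_force: 79.3
```

```bash
python3 snap.py side:s20 wrist:w20 top:t20; python3 packs.py t20; python3 ring2.py s20 .047|tail -9; python3 - <<'E'
from h import *
for f in 'ws':
    c=pickle.load(open(f+'20.pkl','rb'));P=cloud(c);H=hsv(c);h,s,v=[H[...,i].astype(int) for i in range(3)]
    near=(abs(P[...,1]-.34)<.1)&(abs(P[...,0]-.59)<.1)
    m=(abs(P[...,2]-.068)<.004)&near&(abs(h-108)<14)&(s>100)
    q=np.array([ray(c,u,v,.068)[:2] for v,u in np.argwhere(m)],np.float32)*1000
    print(f,'stand',cv2.minAreaRect(q))
    m=near&(s>120)&(abs(h-12)<9)&(P[...,2]>.15);q=P[m];print('handle',np.median(q,0).round(4),np.percentile(q,[3,97],0).round(3).tolist())
E
```

```text
31.25 [0.586  0.3378 0.2092] [ 1.000e-04  6.386e-01  7.696e-01 -1.000e-04] 0.01890455323347027 [ 0.4   0.52  0.31  1.36 -0.    1.79]
t20
pack ctr [261.7 856. ] size [62.4 18.9] yaw(+x dir) 7.3 cap [0.254 0.858 0.033]
50 [(109, 112), (121, 133)]
56 [(110, 114), (119, 119), (130, 131)]
62 [(115, 132)]
68 [(113, 133)]
74 [(110, 122)]
80 [(116, 116)]
134 [(146, 146), (154, 154)]
w stand ((588.843017578125, 340.8020324707031), (98.08919525146484, 75.8108139038086), 12.297836303710938)
handle [0.5859 0.345  0.2515] [[0.576, 0.326, 0.213], [0.596, 0.351, 0.254]]
s stand ((586.8475341796875, 342.5876770019531), (96.61921691894531, 76.8822021484375), 13.156366348266602)
handle [0.5846 0.3475 0.2409] [[0.559, 0.33, 0.207], [0.597, 0.359, 0.361]]
```

>>> step_arm(
  deltas=[
    [-1,2,-20,0,0,0,-1],
    [0,0,-30,0,0,0,-1],
    [0,0,-20,0,0,0,-1],
    [0,0,-15,0,0,0,-1],
    [0,0,0,0,0,0,-1],
  ],
)

```text
clock: 31.75
tcp_pos: [0.5833, 0.3393, 0.1215]
orientation: [-0.001, 0.639, 0.77, -0.002]
wrist_force: [-0.1, 0.3, -1.8]
finger_gap: 0.0194
grip_force: 79.3
```

>>> step_arm(
  deltas=[
    [0,0,-15,0,0,0,-1],
    [0,0,-15,0,0,0,-1],
    [0,0,-10,0,0,0,-1],
    [0,0,0,0,0,0,-1],
    [0,0,0,0,0,0,-1],
  ],
)

```text
clock: 32.25
tcp_pos: [0.5848, 0.3411, 0.085]
orientation: [0.0, 0.638, 0.77, 0.0]
wrist_force: [0.2, -0.5, -1.1]
finger_gap: 0.019
grip_force: 79.3
```

>>> step_arm(
  deltas=[
    [0,0,-3,0,0,0,-1],
    [0,0,-2,0,0,0,-1],
    [0,0,0,0,0,0,-1],
  ],
)

```text
clock: 32.55
tcp_pos: [0.5843, 0.3414, 0.0794]
orientation: [0.0, 0.638, 0.77, 0.0]
wrist_force: [0.2, 0.1, -1.8]
finger_gap: 0.0191
grip_force: 79.3
```

>>> step_arm(
  deltas=[
    [0,0,-1.5,0,0,0,-1],
    [0,0,0,0,0,0,-1],
    [0,0,0,0,0,0,-1],
  ],
)

```text
clock: 32.85
tcp_pos: [0.5845, 0.3414, 0.0789]
orientation: [0.0, 0.638, 0.77, 0.0]
wrist_force: [-1.2, -1.5, 5.7]
finger_gap: 0.0194
grip_force: 80.0
```

>>> step_arm(
  deltas=[
    [0,0,0,0,0,0,-0.4],
    [0,0,0,0,0,0,0],
    [0,0,0,0,0,0,0.5],
    [0,0,0,0,0,0,0.5],
    [0,0,0,0,0,0,0.5],
  ],
)

```text
clock: 33.35
tcp_pos: [0.5843, 0.3413, 0.0776]
orientation: [-0.0, 0.638, 0.77, -0.0]
wrist_force: [-0.2, -0.9, 0.0]
finger_gap: 0.0642
grip_force: 0.0
```

>>> step_arm(
  deltas=[
    [0,0,20,0,0,0,0.5],
    [0,0,40,0,0,0,0.5],
    [0,0,45,0,0,0,0.5],
    [0,-40,45,0,0,0,0.5],
    [0,0,0,0,0,0,0.5],
  ],
)

```text
clock: 33.85
tcp_pos: [0.5873, 0.3067, 0.2273]
orientation: [0.003, 0.639, 0.77, 0.004]
wrist_force: [0.2, 1.1, -0.6]
finger_gap: 0.0637
grip_force: 0.0
```

>>> step_arm(
  deltas=[
    [0,0,0,0,0,0,0.5],
  ],
)

```text
clock: 33.95
tcp_pos: [0.5852, 0.3078, 0.2216]
orientation: [0.001, 0.638, 0.77, 0.001]
wrist_force: [0.5, -0.1, -0.9]
finger_gap: 0.0643
grip_force: 0.0
```

```bash
python3 snap.py side:s21 wrist:w21 top:t21; python3 packs.py t21 w21; python3 ring.py s21 w21 t21; python3 ring2.py s21 .047|tail -9;python3 pul.py w21; python3 chk.py 21
```

```text
34.1 [0.5835 0.3081 0.2183] [-7.000e-04  6.376e-01  7.704e-01 -1.200e-03] 0.06416417301447236 [0.36 0.49 0.28 1.36 0.   1.75]
t21
pack ctr [263.  856.2] size [65.1 18.9] yaw(+x dir) 7.3 cap [0.254 0.859 0.032]
w21
s21 171 z [43. 47. 53.] rect [ 90.1 123.1] [62.  88.9] 89.3 box [[45.0, 93.0], [134.0, 92.0], [135.0, 153.0], [46.0, 155.0]]
w21 725 z [41. 48. 55.] rect [ 90.8 131.4] [93.4 43.6] 20.7 box [[39.0, 135.0], [55.0, 95.0], [142.0, 128.0], [127.0, 168.0]]
t21 144 z [45. 49. 56.] rect [ 89.3 119.8] [87.1 61.9] 2.4 box [[44.0, 149.0], [47.0, 87.0], [134.0, 91.0], [131.0, 153.0]]
86 [(93, 154)]
92 [(94, 99), (106, 106), (115, 115), (123, 123), (131, 131), (151, 155)]
98 [(91, 96), (149, 153)]
104 [(93, 98), (150, 155)]
110 [(94, 99), (152, 156)]
116 [(92, 97), (149, 154)]
122 [(93, 98), (151, 156)]
128 [(94, 100), (125, 125), (129, 129), (133, 137), (141, 145), (149, 156)]
134 [(96, 100), (118, 130), (134, 138), (142, 150), (154, 154)]
handle top ((585.774169921875, 340.03173828125), (18.984033584594727, 25.010944366455078), 10.69721508026123)
stand ((588.9652709960938, 341.1177673339844), (97.8679428100586, 74.23905944824219), 12.317606925964355)
guard ((588.9183349609375, 340.5363464355469), 61.737667083740234) 1278
s grip jig x -0.04342031979290162 0.07518807714537101
tcp jig 0.02549320762204277 0.2887270279214338 0.21831921155419454 [-0.1 -0.2 -0.4]
```

The puller hangs in its stand (handle top at (0.586, 0.340) and 0.122 m) and the ring is hooked. Next is the start button.

>>> step_arm(
  deltas=[
    [7,-40,0,0,0,-3,-1],
    [7,-46,0,0,0,-3,-1],
    [7,-46,0,0,0,-3,-1],
    [7,-46,0,0,0,-3,-1],
    [7,-46,0,0,0,-2,-1],
  ],
)

```text
clock: 34.6
tcp_pos: [0.6186, 0.0831, 0.2181]
orientation: [-0.001, 0.727, 0.687, -0.001]
wrist_force: [1.0, 1.1, 0.2]
finger_gap: 0.0002
grip_force: 0.0
```

>>> step_arm(
  deltas=[
    [7,-46,0,0,0,0,-1],
    [7,-46,0,0,0,0,-1],
    [8,-51,0,0,0,0,-1],
  ],
)

```text
out of range; nothing moved
```

>>> step_arm(
  deltas=[
    [8,-50,0,0,0,0,-1],
    [0,0,0,0,0,0,-1],
    [0,0,0,0,0,0,-1],
  ],
)

```text
clock: 34.9
tcp_pos: [0.6267, 0.0338, 0.2183]
orientation: [-0.001, 0.728, 0.686, -0.001]
wrist_force: [0.1, 0.8, -1.0]
finger_gap: -0.0003
grip_force: 0.0
```

```bash
python3 snap.py wrist:w22 side:s22; python3 - <<'E'
from h import *
a=np.radians(-3.25);X=np.array([np.cos(a),np.sin(a)]);Y=np.array([-np.sin(a),np.cos(a)])
for f in('w22','s22'):
    c=pickle.load(open(f+'.pkl','rb'));P=cloud(c);H=hsv(c);h,s,v=[H[...,i].astype(int) for i in range(3)]
    for n,m in(('green',(abs(h-65)<20)&(s>120)),('yel',(abs(h-28)<6)&(s>130)&(v>70))):
        for ce,st,mm in blobs(m,20):
            q=np.median(P[mm],0)
            if q[0]>.3:print(f,n,st[4],q.round(4),'jig',(q[:2]@X-.5396).round(4),(q[:2]@Y-.052).round(4),np.percentile(P[mm][:,2],[5,90]).round(3))
E
```

```text
35.0 [0.6266 0.0359 0.219 ] [-9.000e-04  7.265e-01  6.872e-01 -5.000e-04] 0.0001763339576947693 [-0.07  0.42  0.18  1.33  0.    1.56]
w22 yel 158 [0.6739 0.1342 0.0557] jig 0.1256 0.1202 [0.055 0.057]
w22 yel 365 [0.519  0.0294 0.0461] jig -0.0231 0.0067 [0.04  0.047]
w22 yel 269 [ 0.5134 -0.0627  0.0461] jig -0.0235 -0.0855 [0.033 0.047]
s22 green 73 [ 0.6427 -0.0558  0.0312] jig 0.1052 -0.0712 [0.016 0.033]
s22 yel 20 [ 0.5146 -0.0676  0.0452] jig -0.022 -0.0903 [0.043 0.047]
s22 yel 39 [0.5193 0.0336 0.0445] jig -0.023 0.011 [0.034 0.046]
```

>>> step_arm(
  deltas=[
    [7,-47,-30,0,0,0,-1],
    [7.5,-48,-40,0,0,0,-1],
    [0,0,-45,0,0,0,-1],
    [0,0,-45,0,0,0,-1],
    [0,0,0,0,0,0,-1],
  ],
)

```text
clock: 35.5
tcp_pos: [0.6338, -0.0425, 0.0645]
orientation: [-0.006, 0.726, 0.688, -0.004]
wrist_force: [-0.8, 0.4, -0.6]
finger_gap: 0.0
grip_force: 0.0
```

>>> step_arm(
  deltas=[
    [0,0,-10,0,0,0,-1],
    [0,0,-8,0,0,0,-1],
    [0,0,0,0,0,0,-1],
    [0,0,0,0,0,0,-1],
  ],
)

```text
clock: 35.9
tcp_pos: [0.6405, -0.045, 0.0553]
orientation: [0.001, 0.727, 0.687, 0.001]
wrist_force: [0.4, -0.6, 0.5]
finger_gap: -0.0001
grip_force: 0.0
```

>>> step_arm(
  deltas=[
    [0,0,-4,0,0,0,-1],
    [0,0,-3,0,0,0,-1],
    [0,0,0,0,0,0,-1],
    [0,0,0,0,0,0,-1],
  ],
)

```text
clock: 36.3
tcp_pos: [0.6393, -0.0453, 0.0466]
orientation: [-0.0, 0.727, 0.687, -0.0]
wrist_force: [-0.4, 0.6, 0.0]
finger_gap: -0.0002
grip_force: 0.0
```

>>> step_arm(
  deltas=[
    [1.5,-14,0,0,0,0,-1],
    [0,0,0,0,0,0,-1],
    [0,0,-8,0,0,0,-1],
    [0,0,-5,0,0,0,-1],
    [0,0,0,0,0,0,-1],
  ],
)

```text
clock: 36.8
tcp_pos: [0.6405, -0.0593, 0.0327]
orientation: [-0.0, 0.727, 0.687, -0.0]
wrist_force: [-0.0, -0.9, 2.9]
finger_gap: 0.0003
grip_force: 1.0
```

>>> step_arm(
  deltas=[
    [0,0,-3,0,0,0,-1],
    [0,0,-2,0,0,0,-1],
    [0,0,-2,0,0,0,-1],
    [0,0,0,0,0,0,-1],
  ],
)

```text
clock: 37.2
tcp_pos: [0.6408, -0.0593, 0.028]
orientation: [0.0, 0.727, 0.687, -0.0]
wrist_force: [-4.2, -1.5, 10.7]
finger_gap: -0.0
grip_force: 5.1
```

>>> step_arm(
  deltas=[
    [0,0,-1.5,0,0,0,-1],
    [0,0,0,0,0,0,-1],
    [0,0,0,0,0,0,-1],
  ],
)

```text
clock: 37.5
tcp_pos: [0.6408, -0.0593, 0.0279]
orientation: [0.001, 0.727, 0.687, 0.0]
wrist_force: [-7.2, -0.0, 16.2]
finger_gap: -0.0002
grip_force: 8.8
```

>>> step_arm(
  deltas=[
    [0,0,10,0,0,0,-1],
    [0,0,40,0,0,0,-1],
    [0,0,45,0,0,0,-1],
    [0,0,45,0,0,0,-1],
    [0,-40,40,0,0,0,-1],
  ],
)

```text
clock: 38.0
tcp_pos: [0.6415, -0.0911, 0.2035]
orientation: [0.0, 0.725, 0.689, 0.001]
wrist_force: [1.6, -0.9, 0.3]
finger_gap: -0.0003
grip_force: 0.0
```

>>> step_arm(
  deltas=[
    [-20,-45,0,0,0,0,-1],
    [-20,-45,0,0,0,0,-1],
    [-20,-45,0,0,0,0,-1],
    [0,0,0,0,0,0,-1],
    [0,0,0,0,0,0,-1],
  ],
)

```text
clock: 38.5
tcp_pos: [0.5804, -0.2306, 0.2002]
orientation: [-0.0, 0.728, 0.686, 0.0]
wrist_force: [0.2, -0.1, -0.0]
finger_gap: -0.0001
grip_force: 0.0
```

```bash
python3 snap.py top:t23 side:s23; python3 packs.py t23 s23; python3 ring.py s23 t23; python3 pul.py t23; python3 - <<'E'
from h import *
a=np.radians(-3.25);X=np.array([np.cos(a),np.sin(a)]);Y=np.array([-np.sin(a),np.cos(a)])
for f in('t23','s23'):
    c=pickle.load(open(f+'.pkl','rb'));P=cloud(c);H=hsv(c);h,s,v=[H[...,i].astype(int) for i in range(3)]
    for n,m in(('green',(abs(h-65)<20)&(s>120)),('yel',(abs(h-28)<6)&(s>130)&(v>70)),('red',((h<6)|(h>174))&(s>150)&(v>60))):
        for ce,st,mm in blobs(m,8):
            q=np.median(P[mm],0)
            if q[0]>.3:print(f,n,st[4],q.round(3),'jig',(q[:2]@X-.5396).round(4),(q[:2]@Y-.052).round(4))
E
```

```text
38.6 [ 0.5812 -0.2287  0.2003] [-3.000e-04  7.266e-01  6.871e-01  3.000e-04] 0.00016809760711186127 [-0.5   0.42  0.13  1.28  0.    1.12]
t23
pack ctr [261.7 856. ] size [62.4 18.9] yaw(+x dir) 7.3 cap [0.254 0.858 0.033]
s23
s23 180 z [43. 47. 53.] rect [ 90.  122.1] [88.7 62.8] 0.2 box [[46.0, 153.0], [46.0, 91.0], [134.0, 91.0], [134.0, 154.0]]
t23 144 z [45. 49. 56.] rect [ 89.7 119.3] [87.2 62.2] 3.1 box [[45.0, 148.0], [48.0, 86.0], [135.0, 91.0], [132.0, 153.0]]
handle top ((584.0618896484375, 335.0594482421875), (19.733396530151367, 26.911861419677734), 2.603635311126709)
stand ((587.5435791015625, 337.2222595214844), (99.156005859375, 75.3179702758789), 12.060035705566406)
guard ((586.980224609375, 337.7755126953125), 61.22275924682617) 121
t23 green 68 [ 0.641 -0.061  0.033] jig 0.1043 -0.0761
t23 yel 10 [ 0.656 -0.112  0.035] jig 0.1217 -0.1262
t23 yel 46 [0.518 0.026 0.046] jig -0.0236 0.0036
t23 yel 45 [ 0.514 -0.071  0.046] jig -0.0225 -0.0937
t23 red 11 [ 0.627 -0.11   0.037] jig 0.0926 -0.1262
t23 red 39 [0.497 0.001 0.082] jig -0.0438 -0.0231
s23 green 71 [ 0.641 -0.057  0.031] jig 0.1031 -0.0722
s23 yel 21 [ 0.515 -0.066  0.045] jig -0.0216 -0.0887
s23 yel 34 [0.519 0.03  0.045] jig -0.0229 0.0071
s23 red 8 [ 0.626 -0.107  0.034] jig 0.0914 -0.1229
s23 red 51 [0.498 0.015 0.074] jig -0.0434 -0.0083
```

Everything reads as required: packs seated, bar tight, ring level under the head, puller hung, button bottomed. I hand in.

```bash
python3 -c "
from workcell import *
print(hand_in())"
```

```text
the job is handed in; nothing more can be done
None
```

I handed the job in, no verdict came back, and by my last measurements it was done as asked: both packs (only two were there) in pockets 1 and 3, bar tight, ring hooked under the post's head, puller back in its stand, start button pressed to its stop — but I viewed 15 pictures, one over the limit of 14.

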